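# Work a seized board clamp loose and take the board out

## Task

The turn clamp on the circuit-board holder has seized. Rock its wing handle gently back and forth from stop to stop in small arcs, never forcing it against a stop, until it breaks free; then swing its blade well clear of the board, to either side. Lift the board out, set it down flat in the large empty compartment of the tray without dropping it, let go, and leave everything else where it is.

Things in the scene. Friction and masses are not known exactly. Their poses are not given: they have to be found in the camera images.
- holder: Fixed board holder: dark steel base plate 130 mm (x) by 200 mm (y), 18 mm thick; origin at the centre of its underside, z up. 45 mm towards +y is the middle of the nest (low aluminium corner pieces) in which the circuit board lies flat, its underside 30 mm above the table. 45 mm towards -y stands a round steel boss, the upright axis of the turn clamp.
- keeper: Steel blade of the turn clamp, 16 mm wide, 4 mm thick, underside 35 mm above the table (2 mm over the board), turning about the upright clamp axis; origin on the axis. Its +y runs along the blade to the tip, at the start roughly along the holder's +y, holding the board down. Turned 55 degrees or more from the holder's y, to either side (it turns 1.7 rad at most), it is well clear of the board.
- wing: Black plastic wing handle on the blade's stem: upright bar 44 mm long (y, along the blade when unloaded), 12 mm thick (x), 36 mm high, top 83 mm above the table. It turns the blade and is springy on its stem: twisted against the blade by 0.05 rad at 0.3 N m (6 N m per rad). It breaks at 0.5 N m (0.09 rad of twist).
- wing_grip (a point): Point on the clamp axis in the wing bar, 69 mm above the table, 14 mm below the bar's top: where to grip, across the 12 mm thickness. Axes as wing. Turning it inside the seized arc takes 0.03 to 0.24 N m; 0.28 N m or more means that a stop is reached; once free, about 0.03 N m.
- keeper_tip (a point): Top of the blade's tip, 78 mm from the clamp axis. Seized, the blade moves only some 0.36 rad between two stops; it starts anywhere inside, so find them by feel (it may first catch sooner: then go back too). Each full sweep from stop to stop loosens the thread; pushing one way only does nothing. After some 3 to 7 sweeps it suddenly turns past a stop and stays free both ways.
- board_grip (a point): Centre of the finned aluminium heat sink, 36 mm (x) by 26 mm (y) by 46 mm high, on a green circuit board 80 mm (x) by 60 mm (y), 3 mm thick, 120 g in all. The point is 26 mm above the board's underside and 8 mm in +y from the board's centre; axes are the board's, z up. In the nest, the axes agree with the holder's and the point is 56 mm above the table.
- tray: Fixed grey parts tray 150 mm (x) by 220 mm (y); walls 4 mm thick and 15 mm high, floor 3 mm thick; origin at the centre of its underside. A wall across it, centred at y = -42 mm, parts it in a large empty compartment (142 mm by 146 mm, +y side) and a narrow one in which two steel hot-air nozzles stand.
- tray_cell (a point): Centre of the floor of the large empty compartment of the tray, on the floor's surface 3 mm above the table; x and y axes as the tray.
- nozzle_a: Hot-air nozzle, steel, 28 mm foot, 45 mm high, standing in the tray's narrow compartment; origin at its underside. Leave alone.
- nozzle_b: Hot-air nozzle, steel, 28 mm foot, 38 mm high, standing in the tray's narrow compartment; origin at its underside. Leave alone.
- nozzle_c: Hot-air nozzle, steel, 30 mm foot, 42 mm high, standing at the back of the bench; origin at its underside. Leave alone.
- reel: Solder reel standing on its flange, 56 mm across, 42 mm high; origin at its underside. Leave alone.
- flux: Small flux jar, 44 mm across, 50 mm high; origin at its underside. Leave alone.
- driver: Screwdriver, 150 mm long, lying on the bench near the robot's base; its x runs along it. Leave alone.
- brush: Brush, 160 mm long, lying at the back of the bench; its x runs along it. Leave alone.
There are look-alikes about, which are no part of the job. Leave any purple or red look-alike of the part that bears board_grip alone.

How it is judged:
By the outcome, as a careful person would: the job done as asked, in the order asked, and still so for the second after the job is handed in, with the robot touching nothing.
It also fails if it takes over 72 s, if anything falls off the work surface, if the arm or the gripper's body presses on something with over 40 N, if the wrist force passes 120 N, or if a joint passes its speed limit or range.

## Robot

A 6-joint arm with a two-finger parallel gripper is mounted at the origin on the work surface. World frame = base frame: x ahead of the robot, y to its left, z up, the work surface at z = 0. Lengths are in m, angles in degrees, forces in N, time in s.
With the tool pointing down it reaches from about 0.3 to 0.75 m from the base axis. Payload 8.5 kg.
Tool frame: the origin (TCP) lies on the mounting face of the last link; the fingertips stand 166 mm ahead of it and the grasp point (between the pads) lies 147 mm ahead of it; z points along the fingers, y is the direction in which the jaws open and shut (so a half turn about z gives the same grasp; the last joint's range is limited). The gripper opens to 88 mm and grips with 3 to 60 N. Pads are 18 mm wide; open, the fingers measure 123 mm over their backs; the gripper's body (75 mm by 187 mm) begins 45 mm behind the grasp point.
Start: joints at [52.695, 21.807, 74.336, -0, 83.858, -12.336], TCP at [0.232, 0.499, 0.405] pointing down, gripper open.
Joint ranges: [-178.18, 178.18], [-50.72, 133.34], [12.68, 142.11], [-81.47, 261.47], [9.98, 163.14], [-165.26, 165.26]. Speed limits (degrees/s): [136.94, 136.94, 180, 180, 180, 180].

## Interface

Orientations are given as [roll, pitch, yaw] about the fixed x, y, z axes, in that order (R = Rz(yaw) Ry(pitch) Rx(roll)).
In Python, from rig import manip gives the robot as it stands.
- The arm moves only by the tool jog_arm, never from a script. Its argument "commands" is a list of rows, each an object of numbers: "grip": the opening, from -1 (shut) to 1 (fully open), so that 0 is half open; "x", "y", "z": the shift along the tool's x, y, z in m; "wx", "wy", "wz": the turn, a rotation vector about the tool's x, y, z in rad. A call has 1 to 12 rows; each row shifts and turns the commanded pose from where the row before left it, along the tool's axes as they then stand; what a row does not reach is not made up. A row lasts 1/12 s, in which the tool goes at most 41.7 mm and 7.16 degrees, less where a joint would pass 70% of its speed; a pose out of reach is approached as far as the arm can. A call is refused whole if a number of a shift passes 0.0417 or a number of a turn 0.125, either way. A call with a gripper value outside its range is refused whole. The fingers move at their own pace and stop on an object; "newtons" is the grip in N (left out, the last holds). Time passes only in rows, so rows that do not move let the fingers close. It gives the time, the measured TCP pose, the force and the opening at its end, in the units of the state.
- manip.observe(): the state, without advancing time (a new reading comes with each control period).
- manip.get_image(name): name is "side" or "top"; returns a dict with "frame" (400x640x3 uint8, red, green, blue), "depth" (400x640 float32, m along the optical axis (not along the pixel's ray), 0 where there is no reading), "fovy" (degrees; the focal length in pixels is half the picture's height over the tangent of half this angle, whatever the lens; pixels are square), "cx", "cy" (the principal point, pixels), "world_from_camera" (4x4, takes a point from camera to world coordinates). Camera axes: x right, y down, z forward; pixel columns grow to the right and rows downward; lengths in m; the calibration is good to about 2 mm. A picture is of the moment at which its call begins.
- manip.finish_job(): hands the job in, once; it reports no verdict.
The state is a dict: "t": time; "joint_pos": joint angles; "joint_velocities": joint speeds; "tau": joint torques, N m; "ee_pos": TCP position; "tcp_rot": TCP orientation; "force": force on the tool from outside, world axes, zero at the start; "moment": the same for the moment, N m; "grip_width": opening from 0.0 (shut) to 1.0 (fully open).
Only numpy, scipy, OpenCV 4.12 (cv2) and the standard library are available. Lean on these libraries where they do the work, as an engineer would, in place of code of your own. Each camera call takes 0.05 s, during which the arm holds its last target.

## Working session

There is one attempt and no reset: what is moved stays moved. The work goes in short steps, Python scripts to look and compute and a tool call to move; the robot and the scene stay as the last step left them, time stands still between calls to the robot, and variables do not carry over. Pictures are saved under pics/ and viewed, and the job is handed in when it is done.

Besides the shell and the picture viewer there is one more tool, called after "Emit:" as name([rows], argument=value, ...), one row to a line, values as JSON. jog_arm: Moves the arm, as the interface text tells. Its arguments: {"type":"object","properties":{"commands":{"type":"array"},"newtons":{"type":"number"}},"required":["commands"]}

```bash
ls; mkdir -p pics
python3 - <<'E'
from rig import manip
import cv2, numpy as np
print(manip.observe())
for n in("top","side"):
    d=manip.get_image(n); cv2.imwrite(f"pics/{n}0.png",d["frame"][:,:,::-1]); np.savez(f"{n}0.npz",**d)
    print(n,d["fovy"],d["cx"],d["cy"],d["world_from_camera"])
E
```

```text
pics
{'t': 0.0, 'joint_pos': array([ 5.26934829e+01,  2.18404036e+01,  7.43843207e+01,  1.25839328e-04,
        8.38568792e+01, -1.23382842e+01]), 'joint_velocities': array([-0.06084553, -0.06551494, -0.00795134,  0.05596382,  0.09789941,
        0.00455281]), 'tau': array([ 9.60296093e-04, -4.37916541e+01, -2.24555737e+01,  7.13787577e-02,
        3.53119068e-02, -1.11504639e-04]), 'ee_pos': array([0.23216006, 0.49855119, 0.40414564]), 'tcp_rot': array([-1.79920308e+02, -1.75595050e-02,  1.55031741e+02]), 'force': array([ 0.59069669, -0.0878216 ,  0.18346472]), 'moment': array([-0.00146945,  0.00870411, -0.02914356]), 'grip_width': 1.0006247432351854}
top 43.85348869389978 324.76404961279434 194.0567247617495 [[ 6.62710990e-04 -9.86422400e-01  1.64226702e-01  3.06733605e-01]
 [-9.99894222e-01 -3.03977784e-03 -1.42234121e-02  9.69468694e-02]
 [ 1.45295050e-02 -1.64199905e-01 -9.86320072e-01  1.48120260e+00]
 [ 0.00000000e+00  0.00000000e+00  0.00000000e+00  1.00000000e+00]]
side 53.05539762291844 323.70377488070744 196.84370599024282 [[ 8.04052949e-01 -4.46108382e-01  3.93047283e-01  1.83377659e-01]
 [-5.94557247e-01 -6.02482525e-01  5.32462663e-01 -3.91806593e-01]
 [-7.31937643e-04 -6.61817285e-01 -7.49664822e-01  7.63545470e-01]
 [ 0.00000000e+00  0.00000000e+00  0.00000000e+00  1.00000000e+00]]
```

View pics/top0.png

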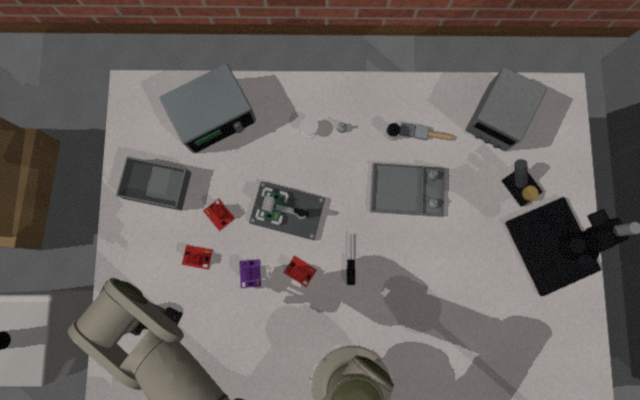

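View pics/side0.png

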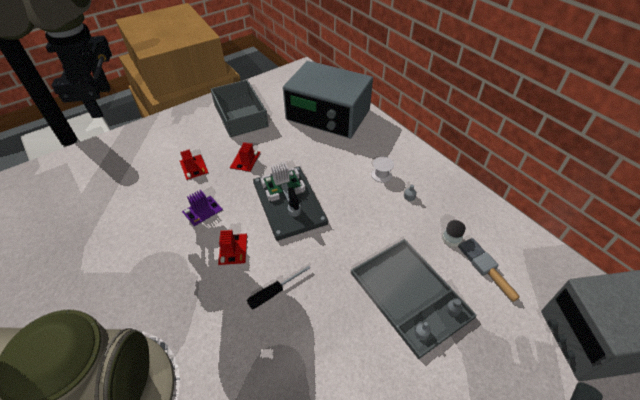

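The holder is at top (288,210), with the green board and heat sink at about (270,206) and the wing at about (300,212). The tray is at top (409,189), with its large cell on the left. The red parts at (219,214), (197,257) and (300,270) and the purple one at (250,273) are look-alikes. The green one in the nest fits the description, and I'll confirm that in an enlarged crop.

```bash
cat > h.py <<'E'
import numpy as np, cv2
def load(n): return dict(np.load(n+".npz"))
def f(d): return 200/np.tan(np.radians(float(d["fovy"]))/2)
def ray(d,u,v,z):
    F=f(d); T=d["world_from_camera"]; r=T[:3,:3]@np.array([(u-d["cx"])/F,(v-d["cy"])/F,1]); o=T[:3,3]
    return o+r*(z-o[2])/r[2]
def proj(d,p):
    T=d["world_from_camera"]; c=T[:3,:3].T@(np.asarray(p)-T[:3,3]); return d["cx"]+f(d)*c[0]/c[2], d["cy"]+f(d)*c[1]/c[2]
def cloud(d):
    v,u=np.mgrid[0:400,0:640]; z=d["depth"]; F=f(d); T=d["world_from_camera"]
    P=np.stack([(u-d["cx"])/F*z,(v-d["cy"])/F*z,z],-1)@T[:3,:3].T+T[:3,3]; P[z==0]=np.nan; return P
E
python3 - <<'E'
from h import *
t=load("top0");s=load("side0")
a=cv2.resize(t["frame"][170:250,235:345],None,fx=7,fy=7,interpolation=cv2.INTER_CUBIC)
b=cv2.resize(s["frame"][150:250,235:345],None,fx=6,fy=6,interpolation=cv2.INTER_CUBIC)
c=cv2.resize(t["frame"][150:230,360:460],None,fx=7,fy=7,interpolation=cv2.INTER_CUBIC)
for n,i in zip("abc",(a,b,c)): cv2.imwrite(f"pics/crop_{n}.png",i[:,:,::-1])
E
```

```text
(no output)
```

View pics/crop_a.png

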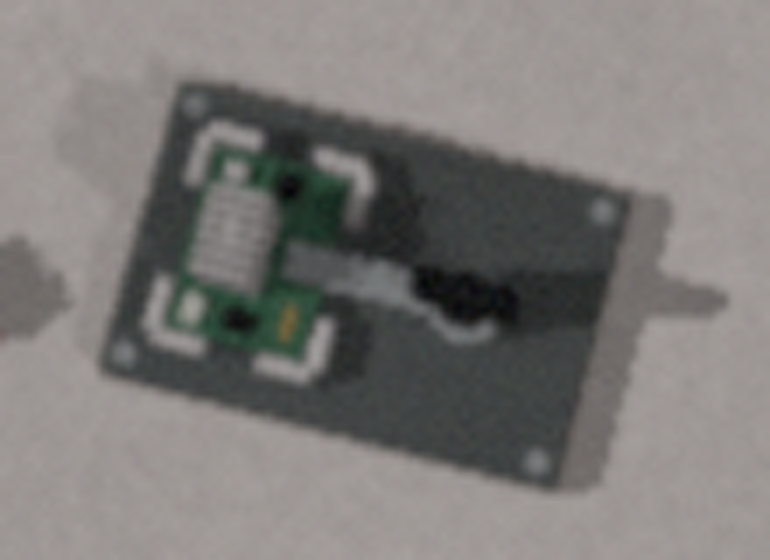

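View pics/crop_b.png

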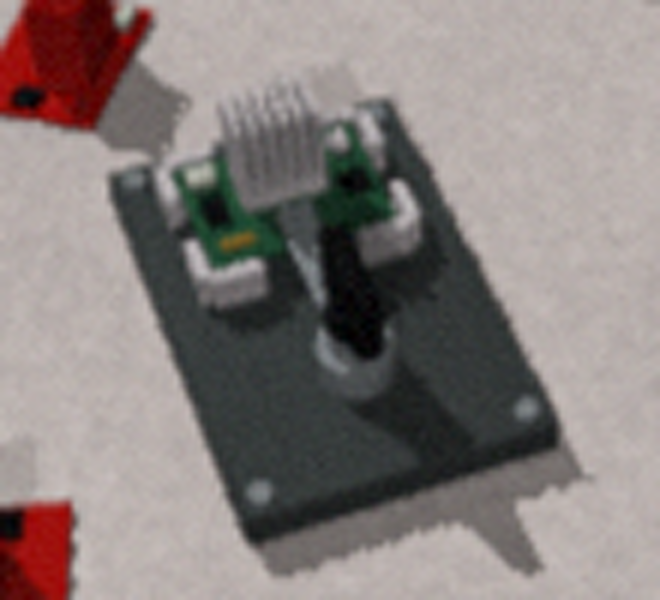

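View pics/crop_c.png

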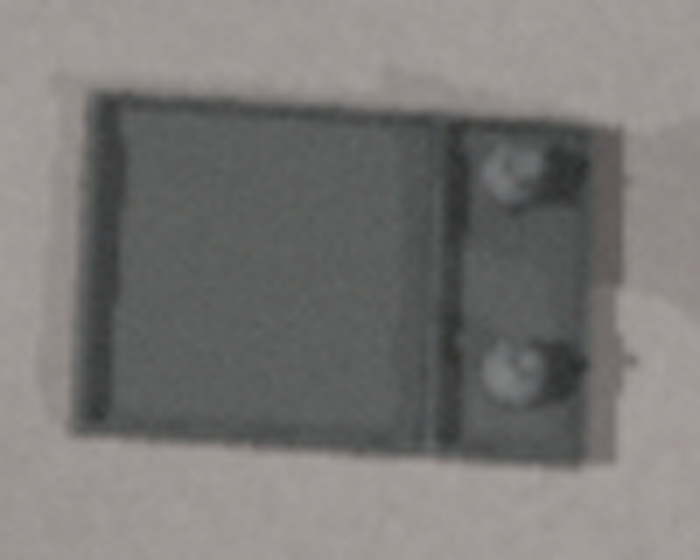

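Run:
```python
from h import *
np.set_printoptions(precision=4,suppress=True)
t=load("top0");s=load("side0")
cv=lambda x,y,f_,u0,v0:((x+.5)/f_-.5+u0,(y+.5)/f_-.5+v0)
S=[ray(t,*cv(x,y,7,235,170),.018) for x,y in[(195,104),(602,210),(537,461),(125,352)]]
S2=[ray(s,*cv(x,y,6,235,150),.018) for x,y in[(377,107),(526,408),(260,491),(133,180)]]
def rep(S):
    S=np.array(S); c=S.mean(0); d=(S[0]+S[3]-S[1]-S[2])/2; w=(S[0]+S[1]-S[2]-S[3])/2
    print("screws",c,"len",np.linalg.norm(d),np.linalg.norm(w),"ydir",np.degrees(np.arctan2(d[1],d[0])),"xdir",np.degrees(np.arctan2(w[1],w[0])))
rep(S);rep(S2)
# hsv masks, depth clouds
for n,d in(("top",t),("side",s)):
    P=cloud(d); 
    c=ray(t,288,210,.02)
    R=np.hypot(P[...,0]-c[0],P[...,1]-c[1])<.13
    print(n,c)
    hi=R&(P[...,2]>.055); g=d["frame"].astype(int).sum(-1)
    for nm,m in(("sink",hi&(g>200)),("wing",hi&(g<110))):
        q=P[m]; print(nm,len(q),np.median(q,0),q.min(0),q.max(0))
        if n=="top":
            r=cv2.minAreaRect((q[:,:2]*1000).astype(np.float32)); print(r)
    m=R&(P[...,2]>.012)&(P[...,2]<.024)
    q=P[m]; print("base",len(q),cv2.minAreaRect((q[:,:2]*1000).astype(np.float32)))
# tray
T=[ray(t,*cv(x,y,7,360,150),.015) for x,y in[(93,92),(620,125),(585,465),(72,433)]]
print(np.array(T)); T=np.array(T);print(T.mean(0),np.linalg.norm(T[0]-T[1]),np.linalg.norm(T[0]-T[3]))
P=cloud(t);c=T.mean(0);R=(abs(P[...,0]-c[0])<.1)&(abs(P[...,1]-c[1])<.14)
q=P[R&(P[...,2]>.010)&(P[...,2]<.02)];print(len(q),cv2.minAreaRect((q[:,:2]*1000).astype(np.float32)))
```

```text
screws [0.503  0.1889 0.018 ] len 0.17983876866663037 0.11011660861363554 ydir 75.34829810292607 xdir -14.285846567307951
screws [0.5024 0.1883 0.018 ] len 0.1806626847421459 0.11111456205792793 ydir 75.20249272225637 xdir -13.893313875062006
top [0.5018 0.1848 0.02  ]
sink 128 [0.5113 0.2394 0.0765] [0.4796 0.1507 0.0551] [0.5317 0.2577 0.0881]
((502.68548583984375, 200.9632568359375), (109.09165954589844, 36.65802764892578), 75.17435455322266)
wing 69 [0.4879 0.1441 0.0829] [0.4784 0.1243 0.0556] [0.5    0.1639 0.0905]
((490.73260498046875, 144.50704956054688), (41.843013763427734, 15.880715370178223), 73.8958740234375)
base 1892 ((498.0325927734375, 179.0975799560547), (222.5389862060547, 130.54827880859375), 75.52304077148438)
side [0.5018 0.1848 0.02  ]
sink 193 [0.5127 0.2337 0.0734] [0.4889 0.1637 0.055 ] [0.5317 0.2564 0.0826]
wing 144 [0.4858 0.1359 0.0796] [0.479  0.1199 0.0553] [0.4984 0.1636 0.0855]
base 2169 ((500.8530578613281, 186.27017211914062), (202.40264892578125, 130.4861297607422), 75.4136962890625)
[[ 0.6475 -0.0698  0.015 ]
 [ 0.6338 -0.298   0.015 ]
 [ 0.4856 -0.2771  0.015 ]
 [ 0.4988 -0.0586  0.015 ]]
[ 0.5665 -0.1759  0.015 ] 0.22866232328248942 0.14912657377211863
526 ((558.3610229492188, -175.02610778808594), (226.52735900878906, 166.89859008789062), 86.36212158203125)
```

Run:
```python
from h import *
np.set_printoptions(precision=4,suppress=True)
t=load("top0");s=load("side0")
a=cv2.resize(t["frame"][190:225,265:320],None,fx=14,fy=14,interpolation=cv2.INTER_CUBIC)
b=cv2.resize(s["frame"][170:225,265:320],None,fx=10,fy=10,interpolation=cv2.INTER_CUBIC)
cv2.imwrite("pics/wa.png",a[:,:,::-1]);cv2.imwrite("pics/wb.png",b[:,:,::-1])
ax=np.array([.4914,.1451])
for n,d,box in(("top",t,(196,218,290,312)),("side",s,(180,212,285,302))):
    g=cv2.resize(d["frame"],None,fx=4,fy=4,interpolation=cv2.INTER_CUBIC).max(-1)
    m=np.zeros_like(g,bool);r0,r1,c0,c1=[4*k for k in box]; m[r0:r1,c0:c1]=g[r0:r1,c0:c1]<32
    nn,l,st,_=cv2.connectedComponentsWithStats(m.astype(np.uint8)); k=1+st[1:,4].argmax()
    v,u=np.nonzero(l==k); u=(u+.5)/4-.5;v=(v+.5)/4-.5
    q=np.array([ray(d,x,y,.083)[:2] for x,y in zip(u,v)])
    c=q.mean(0);w,V=np.linalg.eigh(np.cov(q.T)); dd=V[:,1]*np.sign(V[1,1])
    print(n,len(q),u.min(),u.max(),v.min(),v.max(),c,np.sqrt(w*12),np.degrees(np.arctan2(dd[1],dd[0])))
for z in(.053,.083): print(z,proj(t,[*ax,z]),proj(s,[*ax,z]))
```

```text
top 1130 294.125 308.625 207.875 215.875 [0.4883 0.1429] [0.0144 0.0401] 72.89124894389455
side 2952 288.125 301.375 186.375 209.125 [0.4838 0.1281] [0.024  0.0583] 66.18518599953781
0.053 (np.float64(301.0059801311907), np.float64(212.0903939585365)) (np.float64(293.41442032755), np.float64(200.83610983638877))
0.083 (np.float64(300.6606842906311), np.float64(210.73181803314333)) (np.float64(292.66207039047174), np.float64(192.26047726210305))
```

View pics/wa.png

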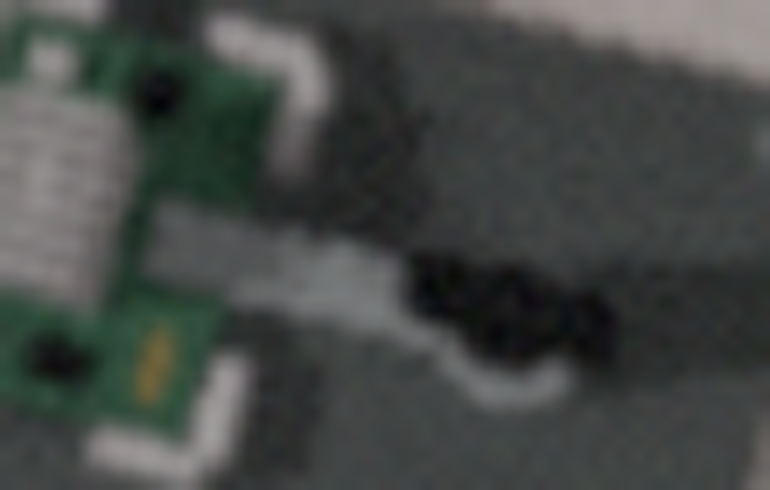

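View pics/wb.png

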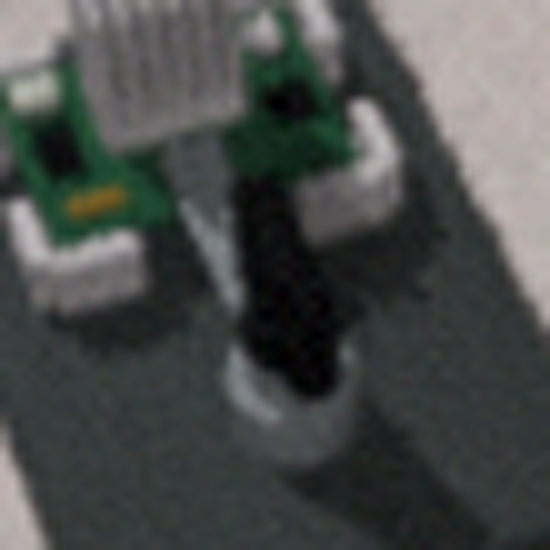

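Run:
```python
from h import *
t=load("top0");s=load("side0")
for off in((.4914,.1451),(.490,.1445)):
    for p in(ray(t,275.75,206.5,.039),ray(s,265+195.5/10-.5,170+150/10.,.039)):
        d=p[:2]-off; print(p,np.hypot(*d),np.degrees(np.arctan2(d[1],d[0])))
```

```text
[0.509508   0.21958054 0.039     ] 0.07665018604575859 76.33515142350632
[0.50757953 0.21273633 0.039     ] 0.06954459235588023 76.54687384801845
[0.509508   0.21958054 0.039     ] 0.07757351394247439 75.43503699474346
[0.50757953 0.21273633 0.039     ] 0.07046443512517052 75.55320005748095
```

Emit:
jog_arm([
  {"wz": 0.116, "grip": -0.2},
  {"wz": 0.116, "grip": -0.2},
  {"wz": 0.116, "grip": -0.2},
  {"wz": 0.116, "grip": -0.2},
  {"wz": 0.116, "grip": -0.2},
  {"wz": 0.116, "grip": -0.2},
  {"wz": 0.116, "grip": -0.2},
  {"wz": 0.116, "grip": -0.2},
  {"wz": 0.116, "grip": -0.2},
  {"wz": 0.116, "grip": -0.2},
  {"wz": 0.116, "grip": -0.2},
  {"wz": 0.11, "grip": -0.2},
])

```text
schema error: expected keys grip, x, y, z, wx, wy, wz
```

```bash
cat > st.py <<'E'
from rig import manip
from scipy.spatial.transform import Rotation as R
import numpy as np,sys
np.set_printoptions(precision=4,suppress=True)
o=manip.observe()
print("t",o["t"],"p",o["ee_pos"],"rpy",o["tcp_rot"],"F",o["force"],"M",o["moment"],"g",o["grip_width"],"j",o["joint_pos"])
if len(sys.argv)>1:
    tx,ty,tz,yaw=map(float,sys.argv[1:5])
    r=R.from_euler("xyz",o["tcp_rot"],degrees=True)
    print("shift tool",r.inv().apply(np.array([tx,ty,tz])-o["ee_pos"]),"rot tool",(r.inv()*R.from_euler("xyz",[180,0,yaw],degrees=True)).as_rotvec())
E
python3 st.py .491 .145 .30 75.5
```

```text
t 0.1 p [0.2322 0.4986 0.4042] rpy [-179.928    -0.0155  155.0286] F [ 0.4696 -0.2643  0.1098] M [0.0287 0.0126 0.003 ] g 1.0005470001455279 j [ 52.6927  21.8376  74.3783  -0.0003  83.8576 -12.3359]
shift tool [-0.3839 -0.2111  0.1044] rot tool [-0.0012  0.0006  1.388 ]
```

Emit:
jog_arm([
  {"grip": -0.2, "x": 0, "y": 0, "z": 0, "wx": 0, "wy": 0, "wz": 0.116},
  {"grip": -0.2, "x": 0, "y": 0, "z": 0, "wx": 0, "wy": 0, "wz": 0.116},
  {"grip": -0.2, "x": 0, "y": 0, "z": 0, "wx": 0, "wy": 0, "wz": 0.116},
  {"grip": -0.2, "x": 0, "y": 0, "z": 0, "wx": 0, "wy": 0, "wz": 0.116},
  {"grip": -0.2, "x": 0, "y": 0, "z": 0, "wx": 0, "wy": 0, "wz": 0.116},
  {"grip": -0.2, "x": 0, "y": 0, "z": 0, "wx": 0, "wy": 0, "wz": 0.116},
  {"grip": -0.2, "x": 0, "y": 0, "z": 0, "wx": 0, "wy": 0, "wz": 0.116},
  {"grip": -0.2, "x": 0, "y": 0, "z": 0, "wx": 0, "wy": 0, "wz": 0.116},
  {"grip": -0.2, "x": 0, "y": 0, "z": 0, "wx": 0, "wy": 0, "wz": 0.116},
  {"grip": -0.2, "x": 0, "y": 0, "z": 0, "wx": 0, "wy": 0, "wz": 0.116},
  {"grip": -0.2, "x": 0, "y": 0, "z": 0, "wx": 0, "wy": 0, "wz": 0.116},
  {"grip": -0.2, "x": 0, "y": 0, "z": 0, "wx": 0, "wy": 0, "wz": 0.112},
])

```text
t: 1.1
ee_pos: [0.2321, 0.4986, 0.4044]
tcp_rot: [-180.0, 0.0, 75.2]
force: [-0.7, -0.0, -0.4]
grip_width: 0.401
```

```bash
python3 st.py .491 .145 .30 75.5
```

```text
t 1.1 p [0.2321 0.4986 0.4044] rpy [-179.9826    0.0441   75.1746] F [-0.7297 -0.0348 -0.4473] M [-0.0443  0.1044 -0.0873] g 0.4007230512841147 j [52.6964 21.8248 74.3631 -0.0007 83.8595 67.5219]
shift tool [-0.2755  0.3407  0.1045] rot tool [-0.0003  0.0008 -0.0057]
```

Emit:
jog_arm([
  {"grip": -0.2, "x": -0.023, "y": 0.0284, "z": 0.0087, "wx": 0, "wy": 0, "wz": -0.005},
  {"grip": -0.2, "x": -0.023, "y": 0.0284, "z": 0.0087, "wx": 0, "wy": 0, "wz": 0},
  {"grip": -0.2, "x": -0.023, "y": 0.0284, "z": 0.0087, "wx": 0, "wy": 0, "wz": 0},
  {"grip": -0.2, "x": -0.023, "y": 0.0284, "z": 0.0087, "wx": 0, "wy": 0, "wz": 0},
  {"grip": -0.2, "x": -0.023, "y": 0.0284, "z": 0.0087, "wx": 0, "wy": 0, "wz": 0},
  {"grip": -0.2, "x": -0.023, "y": 0.0284, "z": 0.0087, "wx": 0, "wy": 0, "wz": 0},
  {"grip": -0.2, "x": -0.023, "y": 0.0284, "z": 0.0087, "wx": 0, "wy": 0, "wz": 0},
  {"grip": -0.2, "x": -0.023, "y": 0.0284, "z": 0.0087, "wx": 0, "wy": 0, "wz": 0},
  {"grip": -0.2, "x": -0.023, "y": 0.0284, "z": 0.0087, "wx": 0, "wy": 0, "wz": 0},
  {"grip": -0.2, "x": -0.023, "y": 0.0284, "z": 0.0087, "wx": 0, "wy": 0, "wz": 0},
  {"grip": -0.2, "x": -0.023, "y": 0.0284, "z": 0.0087, "wx": 0, "wy": 0, "wz": 0},
  {"grip": -0.2, "x": -0.0225, "y": 0.0283, "z": 0.0087, "wx": 0, "wy": 0, "wz": 0},
])

```text
t: 2.1
ee_pos: [0.4954, 0.1461, 0.2997]
tcp_rot: [-180.0, 0.0, 75.8]
force: [0.5, 1.0, -0.8]
grip_width: 0.398
```

```bash
python3 st.py .491 .145 .216 75.5
```

```text
t 2.1 p [0.4954 0.1461 0.2997] rpy [-179.9699    0.0064   75.78  ] F [ 0.533   1.0199 -0.8294] M [-0.0083  0.0381  0.0197] g 0.3978825772980646 j [ 3.2769 24.5175 89.1099  0.0033 66.4032 17.4957]
shift tool [-0.0021 -0.004   0.0837] rot tool [-0.0005  0.0001  0.0049]
```

```bash
python3 - <<'E'
from rig import manip
import cv2
d=manip.get_image("side"); cv2.imwrite("pics/s1.png",cv2.resize(d["frame"][80:280,150:400],None,fx=3,fy=3,interpolation=cv2.INTER_CUBIC)[:,:,::-1])
E
python3 st.py .491 .145 .216 75.5
```

```text
t 2.15 p [0.4987 0.142  0.2982] rpy [179.9846   0.1024  75.5726] F [ 3.3775 -4.616  -1.1129] M [-0.2042 -0.0246 -0.0514] g 0.40166139269544526 j [ 2.8168 24.8057 88.9083 -0.1118 66.3016 17.2891]
shift tool [ 0.0011 -0.0082  0.0822] rot tool [0.0003 0.0018 0.0013]
```

View pics/s1.png

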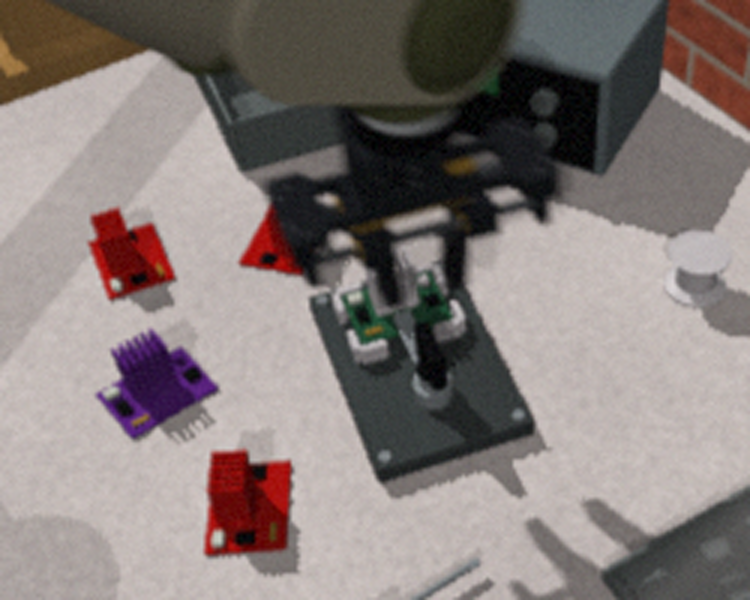

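The picture shows the open jaws above and behind the wing, which is at crop (430,365). The jaw axis runs across the bar. Before descending I'll let the arm settle.

Emit:
jog_arm([
  {"grip": -0.2, "x": 0, "y": 0, "z": 0, "wx": 0, "wy": 0, "wz": 0},
  {"grip": -0.2, "x": 0, "y": 0, "z": 0, "wx": 0, "wy": 0, "wz": 0},
  {"grip": -0.2, "x": 0, "y": 0, "z": 0, "wx": 0, "wy": 0, "wz": 0},
])

```text
t: 2.4
ee_pos: [0.4941, 0.1485, 0.3005]
tcp_rot: [-180.0, -0.0, 75.8]
force: [0.0, 0.1, 0.2]
grip_width: 0.402
```

```bash
python3 st.py .491 .145 .216 75.5
```

```text
t 2.4 p [0.4941 0.1485 0.3005] rpy [-179.978    -0.0053   75.84  ] F [0.0278 0.0919 0.2345] M [-0.0769  0.087  -0.0066] g 0.4022632404243907 j [ 3.5623 24.4119 89.1466  0.0128 66.4608 17.7172]
shift tool [-0.0042 -0.0021  0.0845] rot tool [-0.0004 -0.0001  0.0059]
```

Emit:
jog_arm([
  {"grip": -0.2, "x": -0.004, "y": -0.002, "z": 0.005, "wx": 0, "wy": 0, "wz": 0.005},
  {"grip": -0.2, "x": 0, "y": 0, "z": 0.015, "wx": 0, "wy": 0, "wz": 0},
  {"grip": -0.2, "x": 0, "y": 0, "z": 0.015, "wx": 0, "wy": 0, "wz": 0},
  {"grip": -0.2, "x": 0, "y": 0, "z": 0.015, "wx": 0, "wy": 0, "wz": 0},
  {"grip": -0.2, "x": 0, "y": 0, "z": 0.015, "wx": 0, "wy": 0, "wz": 0},
  {"grip": -0.2, "x": 0, "y": 0, "z": 0.013, "wx": 0, "wy": 0, "wz": 0},
  {"grip": -0.2, "x": 0, "y": 0, "z": 0.0065, "wx": 0, "wy": 0, "wz": 0},
  {"grip": -0.2, "x": 0, "y": 0, "z": 0, "wx": 0, "wy": 0, "wz": 0},
  {"grip": -0.2, "x": 0, "y": 0, "z": 0, "wx": 0, "wy": 0, "wz": 0},
])

```text
t: 3.15
ee_pos: [0.4915, 0.1448, 0.2161]
tcp_rot: [180.0, -0.0, 75.5]
force: [0.1, -0.5, -0.7]
grip_width: 0.401
```

```bash
python3 st.py .491 .145 .216 75.5
python3 - <<'E'
from rig import manip
import cv2
d=manip.get_image("side"); cv2.imwrite("pics/s2.png",cv2.resize(d["frame"][110:230,230:370],None,fx=5,fy=5,interpolation=cv2.INTER_CUBIC)[:,:,::-1])
E
```

```text
t 3.15 p [0.4915 0.1448 0.2161] rpy [179.9974  -0.0001  75.5476] F [ 0.1083 -0.4597 -0.7455] M [-0.0639  0.0243  0.0317] g 0.4011669477014692 j [ 3.156  30.9882 95.2207 -0.0009 53.7886 17.6089]
shift tool [ 0.0001 -0.0006  0.0001] rot tool [ 0.     -0.      0.0008]
```

View pics/s2.png

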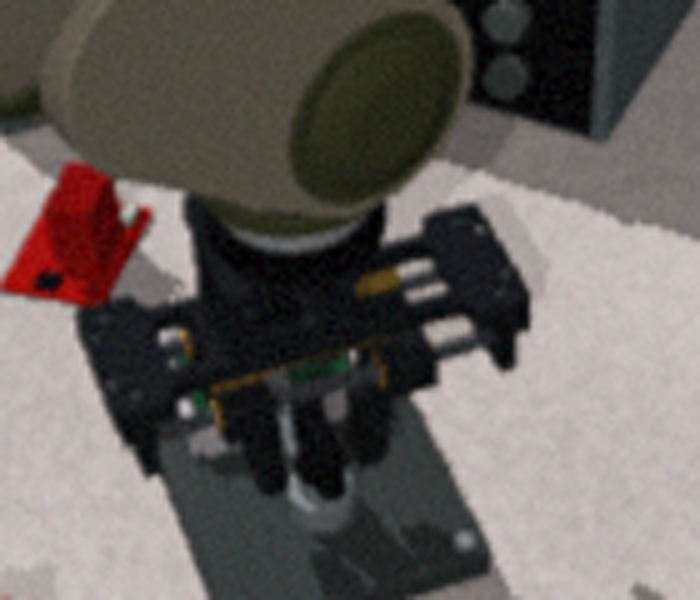

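The wing, at crop (322,460), is between the two fingers at (265,445) and (370,430). I'll close softly first.

Emit:
jog_arm([
  {"grip": -0.8, "x": 0, "y": 0, "z": 0, "wx": 0, "wy": 0, "wz": 0},
  {"grip": -0.8, "x": 0, "y": 0, "z": 0, "wx": 0, "wy": 0, "wz": 0},
  {"grip": -0.8, "x": 0, "y": 0, "z": 0, "wx": 0, "wy": 0, "wz": 0},
  {"grip": -0.8, "x": 0, "y": 0, "z": 0, "wx": 0, "wy": 0, "wz": 0},
  {"grip": -0.8, "x": 0, "y": 0, "z": 0, "wx": 0, "wy": 0, "wz": 0},
  {"grip": -0.8, "x": 0, "y": 0, "z": 0, "wx": 0, "wy": 0, "wz": 0},
], newtons=5)

```text
t: 3.7
ee_pos: [0.4919, 0.1443, 0.2162]
tcp_rot: [180.0, -0.0, 75.5]
force: [1.1, -0.1, 3.5]
grip_width: 0.134
```

```bash
python3 st.py .491 .145 .216 75.5
```

```text
t 3.7 p [0.4919 0.1443 0.2162] rpy [179.9518  -0.0127  75.5017] F [ 1.1488 -0.0779  3.4982] M [-0.134  -0.0119  0.0436] g 0.1338382871023133 j [ 3.1035 30.9992 95.1907 -0.0031 53.7604 17.6037]
shift tool [ 0.0004 -0.001   0.0002] rot tool [ 0.0008 -0.0002  0.    ]
```

Emit:
jog_arm([
  {"grip": -1, "x": 0, "y": 0, "z": 0, "wx": 0, "wy": 0, "wz": 0},
  {"grip": -1, "x": 0, "y": 0, "z": 0, "wx": 0, "wy": 0, "wz": 0},
  {"grip": -1, "x": 0, "y": 0, "z": 0, "wx": 0, "wy": 0, "wz": 0},
], newtons=40)

```text
t: 3.95
ee_pos: [0.4919, 0.1444, 0.2162]
tcp_rot: [179.9, -0.0, 75.5]
force: [0.4, -1.1, 5.5]
grip_width: 0.131
```

```bash
for i in 1 2 3; do python3 st.py .491 .145 .216 75.5|head -1; done
```

```text
t 3.95 p [0.4919 0.1444 0.2162] rpy [179.9447  -0.0127  75.5048] F [ 0.3868 -1.1487  5.546 ] M [-0.1778 -0.0111  0.0295] g 0.13060952433491413 j [ 3.1064 31.0003 95.1866 -0.0057 53.7565 17.6051]
t 3.95 p [0.4919 0.1444 0.2162] rpy [179.9447  -0.0127  75.5048] F [ 0.3868 -1.1487  5.546 ] M [-0.1778 -0.0111  0.0295] g 0.13060952433491413 j [ 3.1064 31.0003 95.1866 -0.0057 53.7565 17.6051]
t 3.95 p [0.4919 0.1444 0.2162] rpy [179.9447  -0.0127  75.5048] F [ 0.3868 -1.1487  5.546 ] M [-0.1778 -0.0111  0.0295] g 0.13060952433491413 j [ 3.1064 31.0003 95.1866 -0.0057 53.7565 17.6051]
```

Emit:
jog_arm([
  {"grip": -1, "x": 0, "y": 0, "z": 0, "wx": 0, "wy": 0, "wz": 0.02},
  {"grip": -1, "x": 0, "y": 0, "z": 0, "wx": 0, "wy": 0, "wz": 0.02},
  {"grip": -1, "x": 0, "y": 0, "z": 0, "wx": 0, "wy": 0, "wz": 0},
])

```text
t: 4.2
ee_pos: [0.4919, 0.1444, 0.2162]
tcp_rot: [180.0, -0.0, 73.2]
force: [0.2, -0.6, 5.7]
grip_width: 0.131
```

```bash
cat > m.py <<'E'
from rig import manip
import numpy as np
np.set_printoptions(precision=3,suppress=True)
o=manip.observe();print("t %.2f yaw %.3f deg (%.4f rad from 75.5) Mz %.3f"%(o["t"],o["tcp_rot"][2],np.radians(o["tcp_rot"][2]-75.5),o["moment"][2]),"p",o["ee_pos"],"F",o["force"],"g",o["grip_width"])
E
python3 m.py
```

```text
t 4.20 yaw 73.152 deg (-0.0410 rad from 75.5) Mz 0.028 p [0.492 0.144 0.216] F [ 0.25  -0.62   5.719] g 0.13067503079475468
```

Emit:
jog_arm([
  {"grip": -1, "x": 0, "y": 0, "z": 0, "wx": 0, "wy": 0, "wz": 0.02},
  {"grip": -1, "x": 0, "y": 0, "z": 0, "wx": 0, "wy": 0, "wz": 0.02},
  {"grip": -1, "x": 0, "y": 0, "z": 0, "wx": 0, "wy": 0, "wz": 0},
])

```text
t: 4.45
ee_pos: [0.4919, 0.1444, 0.2162]
tcp_rot: [179.9, -0.0, 70.9]
force: [0.1, -1.0, 5.7]
grip_width: 0.133
```

```bash
python3 m.py
```

```text
t 4.45 yaw 70.861 deg (-0.0810 rad from 75.5) Mz -0.031 p [0.492 0.144 0.216] F [ 0.083 -1.047  5.681] g 0.13284581774259124
```

Emit:
jog_arm([
  {"grip": -1, "x": 0, "y": 0, "z": 0, "wx": 0, "wy": 0, "wz": 0.02},
  {"grip": -1, "x": 0, "y": 0, "z": 0, "wx": 0, "wy": 0, "wz": 0.02},
])

```text
t: 4.62
ee_pos: [0.4919, 0.1444, 0.2161]
tcp_rot: [180.0, -0.0, 68.6]
force: [0.7, -0.2, 5.9]
grip_width: 0.134
```

```bash
python3 m.py
python3 - <<'E'
from rig import manip
import cv2
d=manip.get_image("side"); cv2.imwrite("pics/s3.png",cv2.resize(d["frame"][160:230,250:350],None,fx=7,fy=7,interpolation=cv2.INTER_CUBIC)[:,:,::-1])
E
python3 m.py
```

```text
t 4.62 yaw 68.577 deg (-0.1208 rad from 75.5) Mz -0.018 p [0.492 0.144 0.216] F [ 0.739 -0.17   5.857] g 0.13416128947229905
t 4.67 yaw 68.498 deg (-0.1222 rad from 75.5) Mz -0.001 p [0.492 0.144 0.216] F [-0.691  0.319  5.065] g 0.13113532093923067
```

View pics/s3.png

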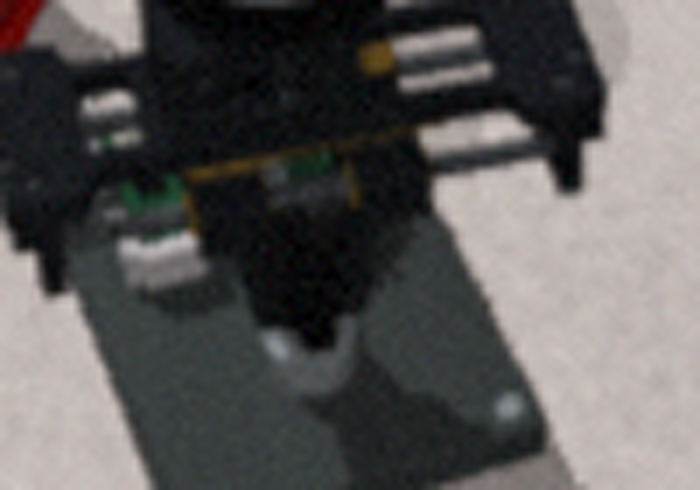

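Emit:
jog_arm([
  {"grip": -1, "x": 0, "y": 0, "z": 0, "wx": 0, "wy": 0, "wz": 0.015},
  {"grip": -1, "x": 0, "y": 0, "z": 0, "wx": 0, "wy": 0, "wz": 0.015},
])

```text
t: 4.83
ee_pos: [0.4919, 0.1444, 0.2162]
tcp_rot: [180.0, -0.0, 66.9]
force: [-0.1, -0.5, 5.6]
grip_width: 0.129
```

```bash
python3 m.py
```

```text
t 4.83 yaw 66.879 deg (-0.1505 rad from 75.5) Mz 0.108 p [0.492 0.144 0.216] F [-0.13  -0.495  5.645] g 0.12859650446899248
```

Emit:
jog_arm([
  {"grip": -1, "x": 0, "y": 0, "z": 0, "wx": 0, "wy": 0, "wz": 0.012},
  {"grip": -1, "x": 0, "y": 0, "z": 0, "wx": 0, "wy": 0, "wz": 0},
])

```text
t: 5.0
ee_pos: [0.4919, 0.1443, 0.2161]
tcp_rot: [180.0, -0.0, 66.2]
force: [0.4, -0.7, 6.4]
grip_width: 0.131
```

```bash
python3 m.py
```

```text
t 5.00 yaw 66.202 deg (-0.1623 rad from 75.5) Mz 0.129 p [0.492 0.144 0.216] F [ 0.435 -0.729  6.395] g 0.13149129348624897
```

Emit:
jog_arm([
  {"grip": -1, "x": 0, "y": 0, "z": 0, "wx": 0, "wy": 0, "wz": 0.015},
  {"grip": -1, "x": 0, "y": 0, "z": 0, "wx": 0, "wy": 0, "wz": 0},
])

```text
t: 5.17
ee_pos: [0.4918, 0.1444, 0.2162]
tcp_rot: [180.0, -0.0, 65.3]
force: [1.1, -1.7, 5.9]
grip_width: 0.127
```

```bash
python3 m.py
```

```text
t 5.17 yaw 65.347 deg (-0.1772 rad from 75.5) Mz 0.209 p [0.492 0.144 0.216] F [ 1.067 -1.732  5.944] g 0.12707815946737736
```

Emit:
jog_arm([
  {"grip": -1, "x": 0, "y": 0, "z": 0, "wx": 0, "wy": 0, "wz": 0.012},
  {"grip": -1, "x": 0, "y": 0, "z": 0, "wx": 0, "wy": 0, "wz": 0},
])

```text
t: 5.33
ee_pos: [0.4918, 0.1444, 0.2161]
tcp_rot: [180.0, -0.0, 64.7]
force: [0.7, -0.8, 5.1]
grip_width: 0.131
```

```bash
python3 m.py
```

```text
t 5.33 yaw 64.664 deg (-0.1891 rad from 75.5) Mz 0.114 p [0.492 0.144 0.216] F [ 0.667 -0.767  5.063] g 0.13111356710710578
```

Emit:
jog_arm([
  {"grip": -1, "x": 0, "y": 0, "z": 0, "wx": 0, "wy": 0, "wz": 0.012},
  {"grip": -1, "x": 0, "y": 0, "z": 0, "wx": 0, "wy": 0, "wz": 0},
])

```text
t: 5.5
ee_pos: [0.4918, 0.1443, 0.2162]
tcp_rot: [180.0, -0.0, 64.0]
force: [-0.2, -1.6, 6.3]
grip_width: 0.13
```

```bash
python3 m.py
```

```text
t 5.50 yaw 63.980 deg (-0.2011 rad from 75.5) Mz 0.203 p [0.492 0.144 0.216] F [-0.223 -1.551  6.266] g 0.13046919401741217
```

Emit:
jog_arm([
  {"grip": -1, "x": 0, "y": 0, "z": 0, "wx": 0, "wy": 0, "wz": 0.01},
  {"grip": -1, "x": 0, "y": 0, "z": 0, "wx": 0, "wy": 0, "wz": 0},
])

```text
t: 5.67
ee_pos: [0.4918, 0.1443, 0.2161]
tcp_rot: [180.0, -0.0, 63.4]
force: [-0.2, -1.9, 6.1]
grip_width: 0.131
```

```bash
python3 m.py
```

```text
t 5.67 yaw 63.418 deg (-0.2109 rad from 75.5) Mz 0.261 p [0.492 0.144 0.216] F [-0.19  -1.869  6.094] g 0.13053469275524734
```

Emit:
jog_arm([
  {"grip": -1, "x": 0, "y": 0, "z": 0, "wx": 0, "wy": 0, "wz": 0.008},
  {"grip": -1, "x": 0, "y": 0, "z": 0, "wx": 0, "wy": 0, "wz": 0},
])

```text
t: 5.83
ee_pos: [0.4918, 0.1443, 0.2162]
tcp_rot: [180.0, -0.0, 63.0]
force: [0.0, -1.8, 6.1]
grip_width: 0.135
```

```bash
python3 m.py
```

```text
t 5.83 yaw 62.969 deg (-0.2187 rad from 75.5) Mz 0.280 p [0.492 0.144 0.216] F [ 0.002 -1.811  6.135] g 0.13543728524145032
```

Emit:
jog_arm([
  {"grip": -1, "x": 0, "y": 0, "z": 0, "wx": 0, "wy": 0, "wz": 0.006},
  {"grip": -1, "x": 0, "y": 0, "z": 0, "wx": 0, "wy": 0, "wz": 0},
])

```text
t: 6.0
ee_pos: [0.4918, 0.1443, 0.2161]
tcp_rot: [180.0, -0.0, 62.6]
force: [0.2, -1.3, 6.1]
grip_width: 0.133
```

```bash
python3 m.py
```

```text
t 6.00 yaw 62.635 deg (-0.2245 rad from 75.5) Mz 0.289 p [0.492 0.144 0.216] F [ 0.188 -1.279  6.123] g 0.13300408013998177
```

Emit:
jog_arm([
  {"grip": -1, "x": 0, "y": 0, "z": 0, "wx": 0, "wy": 0, "wz": -0.03},
  {"grip": -1, "x": 0, "y": 0, "z": 0, "wx": 0, "wy": 0, "wz": -0.03},
  {"grip": -1, "x": 0, "y": 0, "z": 0, "wx": 0, "wy": 0, "wz": -0.03},
  {"grip": -1, "x": 0, "y": 0, "z": 0, "wx": 0, "wy": 0, "wz": 0},
])

```text
t: 6.33
ee_pos: [0.4919, 0.1444, 0.2162]
tcp_rot: [180.0, -0.0, 67.9]
force: [0.3, -0.5, 5.8]
grip_width: 0.134
```

```bash
python3 m.py
```

```text
t 6.33 yaw 67.857 deg (-0.1334 rad from 75.5) Mz 0.031 p [0.492 0.144 0.216] F [ 0.32  -0.455  5.85 ] g 0.13415354358199644
```

Emit:
jog_arm([
  {"grip": -1, "x": 0, "y": 0, "z": 0, "wx": 0, "wy": 0, "wz": -0.03},
  {"grip": -1, "x": 0, "y": 0, "z": 0, "wx": 0, "wy": 0, "wz": -0.03},
])

```text
t: 6.5
ee_pos: [0.4919, 0.1443, 0.2162]
tcp_rot: [180.0, -0.0, 71.3]
force: [1.3, -1.3, 5.4]
grip_width: 0.134
```

```bash
python3 m.py
```

```text
t 6.50 yaw 71.276 deg (-0.0737 rad from 75.5) Mz -0.007 p [0.492 0.144 0.216] F [ 1.338 -1.284  5.358] g 0.13388436403971182
```

Emit:
jog_arm([
  {"grip": -1, "x": 0, "y": 0, "z": 0, "wx": 0, "wy": 0, "wz": -0.02},
  {"grip": -1, "x": 0, "y": 0, "z": 0, "wx": 0, "wy": 0, "wz": 0},
])

```text
t: 6.67
ee_pos: [0.4919, 0.1443, 0.2162]
tcp_rot: [180.0, -0.0, 72.4]
force: [0.2, -0.4, 4.7]
grip_width: 0.131
```

```bash
python3 m.py
```

```text
t 6.67 yaw 72.409 deg (-0.0540 rad from 75.5) Mz -0.025 p [0.492 0.144 0.216] F [ 0.181 -0.411  4.713] g 0.1312374892029732
```

Emit:
jog_arm([
  {"grip": -1, "x": 0, "y": 0, "z": 0, "wx": 0, "wy": 0, "wz": -0.03},
  {"grip": -1, "x": 0, "y": 0, "z": 0, "wx": 0, "wy": 0, "wz": -0.02},
  {"grip": -1, "x": 0, "y": 0, "z": 0, "wx": 0, "wy": 0, "wz": 0},
])

```text
t: 6.92
ee_pos: [0.4919, 0.1443, 0.2162]
tcp_rot: [179.9, -0.0, 75.3]
force: [0.2, -1.0, 5.1]
grip_width: 0.133
```

```bash
python3 m.py
```

```text
t 6.92 yaw 75.273 deg (-0.0040 rad from 75.5) Mz 0.016 p [0.492 0.144 0.216] F [ 0.175 -0.998  5.111] g 0.13261510075293356
```

Emit:
jog_arm([
  {"grip": -1, "x": 0, "y": 0, "z": 0, "wx": 0, "wy": 0, "wz": -0.03},
  {"grip": -1, "x": 0, "y": 0, "z": 0, "wx": 0, "wy": 0, "wz": -0.02},
  {"grip": -1, "x": 0, "y": 0, "z": 0, "wx": 0, "wy": 0, "wz": 0},
])

```text
t: 7.17
ee_pos: [0.4919, 0.1443, 0.2162]
tcp_rot: [179.9, -0.0, 78.1]
force: [0.7, 0.6, 5.2]
grip_width: 0.13
```

```bash
python3 m.py
```

```text
t 7.17 yaw 78.140 deg (0.0461 rad from 75.5) Mz -0.048 p [0.492 0.144 0.216] F [0.695 0.605 5.183] g 0.12978692629056274
```

Emit:
jog_arm([
  {"grip": -1, "x": 0, "y": 0, "z": 0, "wx": 0, "wy": 0, "wz": -0.025},
  {"grip": -1, "x": 0, "y": 0, "z": 0, "wx": 0, "wy": 0, "wz": 0},
])

```text
t: 7.33
ee_pos: [0.4919, 0.1443, 0.2162]
tcp_rot: [179.9, -0.0, 79.6]
force: [0.7, -0.6, 4.7]
grip_width: 0.132
```

```bash
python3 m.py
```

```text
t 7.33 yaw 79.582 deg (0.0712 rad from 75.5) Mz -0.005 p [0.492 0.144 0.216] F [ 0.689 -0.611  4.688] g 0.13206452013789977
```

Emit:
jog_arm([
  {"grip": -1, "x": 0, "y": 0, "z": 0, "wx": 0, "wy": 0, "wz": -0.025},
  {"grip": -1, "x": 0, "y": 0, "z": 0, "wx": 0, "wy": 0, "wz": 0},
])

```text
t: 7.5
ee_pos: [0.4919, 0.1444, 0.2162]
tcp_rot: [179.9, -0.0, 81.0]
force: [1.2, -1.3, 4.9]
grip_width: 0.129
```

```bash
python3 m.py
```

```text
t 7.50 yaw 81.012 deg (0.0962 rad from 75.5) Mz 0.068 p [0.492 0.144 0.216] F [ 1.174 -1.334  4.942] g 0.12930254870380256
```

Emit:
jog_arm([
  {"grip": -1, "x": 0, "y": 0, "z": 0, "wx": 0, "wy": 0, "wz": -0.02},
  {"grip": -1, "x": 0, "y": 0, "z": 0, "wx": 0, "wy": 0, "wz": 0},
])

```text
t: 7.67
ee_pos: [0.492, 0.1443, 0.2162]
tcp_rot: [179.9, -0.0, 82.1]
force: [1.3, -1.4, 4.8]
grip_width: 0.135
```

```bash
python3 m.py
```

```text
t 7.67 yaw 82.142 deg (0.1159 rad from 75.5) Mz -0.009 p [0.492 0.144 0.216] F [ 1.265 -1.421  4.81 ] g 0.13536773224855003
```

Run:
```python
from rig import manip
import cv2
d=manip.get_image("side"); cv2.imwrite("pics/s4.png",cv2.resize(d["frame"][150:230,240:350],None,fx=7,fy=7,interpolation=cv2.INTER_CUBIC)[:,:,::-1])
```

```text
(no output)
```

View pics/s4.png

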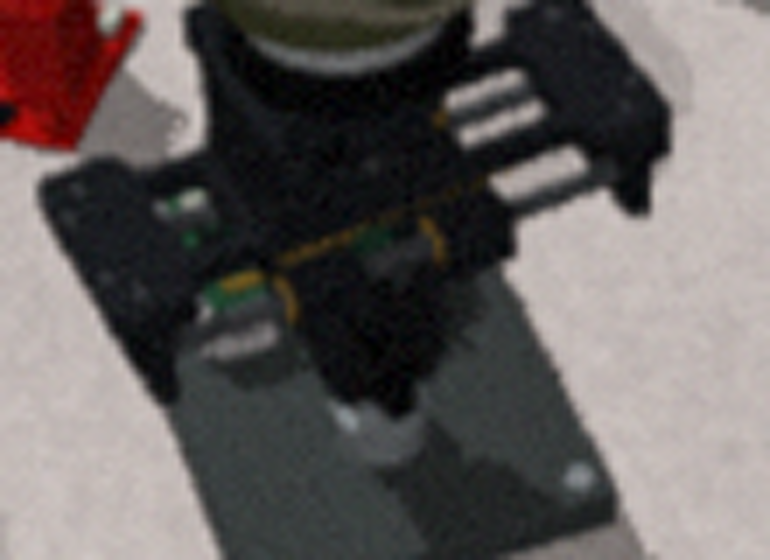

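The picture shows the fingers closed on the wing at crop (380,340), and the blade is hidden behind them. I'll go on by feel.

Emit:
jog_arm([
  {"grip": -1, "x": 0, "y": 0, "z": 0, "wx": 0, "wy": 0, "wz": -0.02},
  {"grip": -1, "x": 0, "y": 0, "z": 0, "wx": 0, "wy": 0, "wz": 0},
])

```text
t: 7.88
ee_pos: [0.492, 0.1444, 0.2162]
tcp_rot: [179.9, -0.0, 83.3]
force: [0.3, -0.5, 5.7]
grip_width: 0.135
```

```bash
python3 m.py
```

```text
t 7.88 yaw 83.289 deg (0.1359 rad from 75.5) Mz -0.061 p [0.492 0.144 0.216] F [ 0.317 -0.548  5.735] g 0.13462675276120992
```

Emit:
jog_arm([
  {"grip": -1, "x": 0, "y": 0, "z": 0, "wx": 0, "wy": 0, "wz": -0.015},
  {"grip": -1, "x": 0, "y": 0, "z": 0, "wx": 0, "wy": 0, "wz": 0},
])

```text
t: 8.05
ee_pos: [0.492, 0.1443, 0.2162]
tcp_rot: [179.9, -0.0, 84.1]
force: [0.7, -0.5, 5.3]
grip_width: 0.132
```

```bash
python3 m.py
```

```text
t 8.05 yaw 84.126 deg (0.1506 rad from 75.5) Mz -0.078 p [0.492 0.144 0.216] F [ 0.654 -0.486  5.304] g 0.13195983919952786
```

Emit:
jog_arm([
  {"grip": -1, "x": 0, "y": 0, "z": 0, "wx": 0, "wy": 0, "wz": -0.015},
  {"grip": -1, "x": 0, "y": 0, "z": 0, "wx": 0, "wy": 0, "wz": 0},
])

```text
t: 8.22
ee_pos: [0.492, 0.1444, 0.2162]
tcp_rot: [179.9, -0.0, 85.0]
force: [0.3, -0.8, 5.6]
grip_width: 0.131
```

```bash
python3 m.py
```

```text
t 8.22 yaw 84.978 deg (0.1654 rad from 75.5) Mz -0.095 p [0.492 0.144 0.216] F [ 0.312 -0.806  5.583] g 0.13068296036387364
```

Emit:
jog_arm([
  {"grip": -1, "x": 0, "y": 0, "z": 0, "wx": 0, "wy": 0, "wz": -0.015},
  {"grip": -1, "x": 0, "y": 0, "z": 0, "wx": 0, "wy": 0, "wz": 0},
])

```text
t: 8.38
ee_pos: [0.492, 0.1444, 0.2161]
tcp_rot: [179.9, -0.0, 85.8]
force: [1.5, 0.0, 5.1]
grip_width: 0.132
```

```bash
python3 m.py
```

```text
t 8.38 yaw 85.831 deg (0.1803 rad from 75.5) Mz -0.204 p [0.492 0.144 0.216] F [1.491 0.012 5.129] g 0.13240057867241814
```

Emit:
jog_arm([
  {"grip": -1, "x": 0, "y": 0, "z": 0, "wx": 0, "wy": 0, "wz": -0.01},
  {"grip": -1, "x": 0, "y": 0, "z": 0, "wx": 0, "wy": 0, "wz": 0},
])

```text
t: 8.55
ee_pos: [0.492, 0.1444, 0.2162]
tcp_rot: [179.9, -0.0, 86.4]
force: [0.7, -1.0, 5.7]
grip_width: 0.131
```

```bash
python3 m.py
```

```text
t 8.55 yaw 86.388 deg (0.1900 rad from 75.5) Mz -0.239 p [0.492 0.144 0.216] F [ 0.718 -0.983  5.65 ] g 0.13117398771160688
```

Emit:
jog_arm([
  {"grip": -1, "x": 0, "y": 0, "z": 0, "wx": 0, "wy": 0, "wz": -0.01},
  {"grip": -1, "x": 0, "y": 0, "z": 0, "wx": 0, "wy": 0, "wz": 0},
])

```text
t: 8.72
ee_pos: [0.492, 0.1444, 0.2162]
tcp_rot: [179.9, -0.0, 87.0]
force: [1.3, -0.5, 5.2]
grip_width: 0.132
```

```bash
python3 m.py
```

```text
t 8.72 yaw 86.960 deg (0.2000 rad from 75.5) Mz -0.190 p [0.492 0.144 0.216] F [ 1.283 -0.544  5.218] g 0.13224648391722746
```

Emit:
jog_arm([
  {"grip": -1, "x": 0, "y": 0, "z": 0, "wx": 0, "wy": 0, "wz": -0.01},
  {"grip": -1, "x": 0, "y": 0, "z": 0, "wx": 0, "wy": 0, "wz": 0},
])

```text
t: 8.88
ee_pos: [0.492, 0.1443, 0.2161]
tcp_rot: [179.9, -0.0, 87.5]
force: [1.2, -0.7, 4.6]
grip_width: 0.134
```

```bash
python3 m.py
```

```text
t 8.88 yaw 87.531 deg (0.2100 rad from 75.5) Mz -0.159 p [0.492 0.144 0.216] F [ 1.168 -0.691  4.56 ] g 0.13428984895978616
```

Emit:
jog_arm([
  {"grip": -1, "x": 0, "y": 0, "z": 0, "wx": 0, "wy": 0, "wz": -0.008},
  {"grip": -1, "x": 0, "y": 0, "z": 0, "wx": 0, "wy": 0, "wz": 0},
])

```text
t: 9.05
ee_pos: [0.492, 0.1444, 0.2162]
tcp_rot: [179.9, -0.0, 88.0]
force: [1.0, -0.0, 4.9]
grip_width: 0.13
```

```bash
python3 m.py
```

```text
t 9.05 yaw 87.987 deg (0.2179 rad from 75.5) Mz -0.199 p [0.492 0.144 0.216] F [ 0.981 -0.027  4.948] g 0.12968445726400565
```

Emit:
jog_arm([
  {"grip": -1, "x": 0, "y": 0, "z": 0, "wx": 0, "wy": 0, "wz": -0.01},
  {"grip": -1, "x": 0, "y": 0, "z": 0, "wx": 0, "wy": 0, "wz": 0},
])

```text
t: 9.22
ee_pos: [0.492, 0.1444, 0.2162]
tcp_rot: [179.9, -0.0, 88.6]
force: [0.6, 0.2, 5.4]
grip_width: 0.13
```

```bash
python3 m.py
```

```text
t 9.22 yaw 88.566 deg (0.2280 rad from 75.5) Mz -0.153 p [0.492 0.144 0.216] F [0.642 0.2   5.379] g 0.1296030327824331
```

Emit:
jog_arm([
  {"grip": -1, "x": 0, "y": 0, "z": 0, "wx": 0, "wy": 0, "wz": -0.008},
  {"grip": -1, "x": 0, "y": 0, "z": 0, "wx": 0, "wy": 0, "wz": 0},
])

```text
t: 9.38
ee_pos: [0.492, 0.1444, 0.2162]
tcp_rot: [179.9, -0.0, 89.0]
force: [0.5, 0.0, 5.7]
grip_width: 0.129
```

```bash
python3 m.py
```

```text
t 9.38 yaw 89.018 deg (0.2359 rad from 75.5) Mz -0.179 p [0.492 0.144 0.216] F [0.536 0.046 5.694] g 0.12884121773344065
```

Emit:
jog_arm([
  {"grip": -1, "x": 0, "y": 0, "z": 0, "wx": 0, "wy": 0, "wz": -0.01},
  {"grip": -1, "x": 0, "y": 0, "z": 0, "wx": 0, "wy": 0, "wz": 0},
])

```text
t: 9.55
ee_pos: [0.492, 0.1444, 0.2162]
tcp_rot: [179.9, -0.0, 89.6]
force: [0.8, -0.3, 6.1]
grip_width: 0.135
```

```bash
python3 m.py
```

```text
t 9.55 yaw 89.589 deg (0.2459 rad from 75.5) Mz -0.235 p [0.492 0.144 0.216] F [ 0.829 -0.292  6.068] g 0.1351328685390012
```

Emit:
jog_arm([
  {"grip": -1, "x": 0, "y": 0, "z": 0, "wx": 0, "wy": 0, "wz": -0.008},
  {"grip": -1, "x": 0, "y": 0, "z": 0, "wx": 0, "wy": 0, "wz": 0},
])

```text
t: 9.72
ee_pos: [0.492, 0.1444, 0.2162]
tcp_rot: [179.9, -0.0, 90.0]
force: [1.5, 0.2, 5.3]
grip_width: 0.133
```

```bash
python3 m.py
```

```text
t 9.72 yaw 90.044 deg (0.2538 rad from 75.5) Mz -0.183 p [0.492 0.144 0.216] F [1.515 0.236 5.26 ] g 0.13349421870449227
```

Emit:
jog_arm([
  {"grip": -1, "x": 0, "y": 0, "z": 0, "wx": 0, "wy": 0, "wz": -0.012},
  {"grip": -1, "x": 0, "y": 0, "z": 0, "wx": 0, "wy": 0, "wz": 0},
])

```text
t: 9.88
ee_pos: [0.492, 0.1444, 0.2162]
tcp_rot: [179.9, -0.0, 90.7]
force: [0.8, 0.8, 5.6]
grip_width: 0.131
```

```bash
python3 m.py
```

```text
t 9.88 yaw 90.733 deg (0.2659 rad from 75.5) Mz -0.291 p [0.492 0.144 0.216] F [0.768 0.782 5.596] g 0.13122060043180195
```

Emit:
jog_arm([
  {"grip": -1, "x": 0, "y": 0, "z": 0, "wx": 0, "wy": 0, "wz": -0.01},
  {"grip": -1, "x": 0, "y": 0, "z": 0, "wx": 0, "wy": 0, "wz": 0},
])

```text
t: 10.05
ee_pos: [0.492, 0.1444, 0.2162]
tcp_rot: [179.9, -0.0, 91.3]
force: [1.0, -1.1, 4.7]
grip_width: 0.129
```

```bash
python3 m.py
```

```text
t 10.05 yaw 91.293 deg (0.2756 rad from 75.5) Mz -0.359 p [0.492 0.144 0.216] F [ 0.961 -1.141  4.666] g 0.12924403591515823
```

Emit:
jog_arm([
  {"grip": -1, "x": 0, "y": 0, "z": 0, "wx": 0, "wy": 0, "wz": 0.05},
  {"grip": -1, "x": 0, "y": 0, "z": 0, "wx": 0, "wy": 0, "wz": 0.05},
  {"grip": -1, "x": 0, "y": 0, "z": 0, "wx": 0, "wy": 0, "wz": 0.05},
  {"grip": -1, "x": 0, "y": 0, "z": 0, "wx": 0, "wy": 0, "wz": 0.05},
])

```text
t: 10.38
ee_pos: [0.492, 0.1443, 0.2162]
tcp_rot: [179.9, -0.0, 79.7]
force: [0.9, 0.2, 5.7]
grip_width: 0.132
```

```bash
python3 m.py
```

```text
t 10.38 yaw 79.714 deg (0.0736 rad from 75.5) Mz 0.059 p [0.492 0.144 0.216] F [0.946 0.164 5.726] g 0.13236238517035726
```

Emit:
jog_arm([
  {"grip": -1, "x": 0, "y": 0, "z": 0, "wx": 0, "wy": 0, "wz": 0.05},
  {"grip": -1, "x": 0, "y": 0, "z": 0, "wx": 0, "wy": 0, "wz": 0.05},
  {"grip": -1, "x": 0, "y": 0, "z": 0, "wx": 0, "wy": 0, "wz": 0.05},
  {"grip": -1, "x": 0, "y": 0, "z": 0, "wx": 0, "wy": 0, "wz": 0.04},
])

```text
t: 10.72
ee_pos: [0.4919, 0.1443, 0.2162]
tcp_rot: [180.0, -0.0, 68.8]
force: [1.7, -1.0, 5.2]
grip_width: 0.126
```

```bash
python3 m.py
```

```text
t 10.72 yaw 68.832 deg (-0.1164 rad from 75.5) Mz 0.144 p [0.492 0.144 0.216] F [ 1.665 -0.965  5.239] g 0.12587980116826544
```

Emit:
jog_arm([
  {"grip": -1, "x": 0, "y": 0, "z": 0, "wx": 0, "wy": 0, "wz": 0.03},
  {"grip": -1, "x": 0, "y": 0, "z": 0, "wx": 0, "wy": 0, "wz": 0},
])

```text
t: 10.88
ee_pos: [0.4919, 0.1443, 0.2162]
tcp_rot: [180.0, -0.0, 67.2]
force: [-0.1, -0.3, 4.3]
grip_width: 0.132
```

```bash
python3 m.py
```

```text
t 10.88 yaw 67.181 deg (-0.1452 rad from 75.5) Mz 0.169 p [0.492 0.144 0.216] F [-0.11  -0.325  4.294] g 0.13232328786627648
```

Emit:
jog_arm([
  {"grip": -1, "x": 0, "y": 0, "z": 0, "wx": 0, "wy": 0, "wz": 0.025},
  {"grip": -1, "x": 0, "y": 0, "z": 0, "wx": 0, "wy": 0, "wz": 0},
])

```text
t: 11.05
ee_pos: [0.4919, 0.1443, 0.2162]
tcp_rot: [180.0, -0.0, 65.8]
force: [0.1, -0.9, 6.2]
grip_width: 0.13
```

```bash
python3 m.py
```

```text
t 11.05 yaw 65.778 deg (-0.1697 rad from 75.5) Mz 0.262 p [0.492 0.144 0.216] F [ 0.06  -0.856  6.203] g 0.1301733926689723
```

Emit:
jog_arm([
  {"grip": -1, "x": 0, "y": 0, "z": 0, "wx": 0, "wy": 0, "wz": 0.01},
  {"grip": -1, "x": 0, "y": 0, "z": 0, "wx": 0, "wy": 0, "wz": 0},
])

```text
t: 11.22
ee_pos: [0.4918, 0.1444, 0.2161]
tcp_rot: [180.0, -0.0, 65.2]
force: [0.6, -0.8, 6.2]
grip_width: 0.131
```

```bash
python3 m.py
```

```text
t 11.22 yaw 65.244 deg (-0.1790 rad from 75.5) Mz 0.240 p [0.492 0.144 0.216] F [ 0.644 -0.772  6.228] g 0.1306885124842747
```

Emit:
jog_arm([
  {"grip": -1, "x": 0, "y": 0, "z": 0, "wx": 0, "wy": 0, "wz": 0.008},
  {"grip": -1, "x": 0, "y": 0, "z": 0, "wx": 0, "wy": 0, "wz": 0},
])

```text
t: 11.38
ee_pos: [0.4919, 0.1444, 0.2162]
tcp_rot: [180.0, -0.0, 64.8]
force: [0.9, -1.6, 6.8]
grip_width: 0.13
```

```bash
python3 m.py
```

```text
t 11.38 yaw 64.787 deg (-0.1870 rad from 75.5) Mz 0.199 p [0.492 0.144 0.216] F [ 0.919 -1.564  6.827] g 0.130480121103865
```

Emit:
jog_arm([
  {"grip": -1, "x": 0, "y": 0, "z": 0, "wx": 0, "wy": 0, "wz": 0.015},
  {"grip": -1, "x": 0, "y": 0, "z": 0, "wx": 0, "wy": 0, "wz": 0},
])

```text
t: 11.55
ee_pos: [0.4918, 0.1443, 0.2162]
tcp_rot: [180.0, -0.0, 63.9]
force: [-0.1, -2.2, 5.9]
grip_width: 0.136
```

```bash
python3 m.py
```

```text
t 11.55 yaw 63.913 deg (-0.2022 rad from 75.5) Mz 0.183 p [0.492 0.144 0.216] F [-0.071 -2.157  5.93 ] g 0.13620329391546576
```

Emit:
jog_arm([
  {"grip": -1, "x": 0, "y": 0, "z": 0, "wx": 0, "wy": 0, "wz": 0.012},
  {"grip": -1, "x": 0, "y": 0, "z": 0, "wx": 0, "wy": 0, "wz": 0},
])

```text
t: 11.72
ee_pos: [0.4918, 0.1443, 0.2162]
tcp_rot: [180.0, -0.0, 63.2]
force: [0.2, -1.4, 5.6]
grip_width: 0.126
```

```bash
python3 m.py
```

```text
t 11.72 yaw 63.235 deg (-0.2141 rad from 75.5) Mz 0.276 p [0.492 0.144 0.216] F [ 0.234 -1.356  5.638] g 0.12560132912868194
```

Emit:
jog_arm([
  {"grip": -1, "x": 0, "y": 0, "z": 0, "wx": 0, "wy": 0, "wz": 0.01},
  {"grip": -1, "x": 0, "y": 0, "z": 0, "wx": 0, "wy": 0, "wz": 0},
])

```text
t: 11.88
ee_pos: [0.4918, 0.1443, 0.2161]
tcp_rot: [180.0, -0.0, 62.7]
force: [0.4, -1.3, 4.9]
grip_width: 0.132
```

```bash
python3 m.py
```

```text
t 11.88 yaw 62.674 deg (-0.2239 rad from 75.5) Mz 0.321 p [0.492 0.144 0.216] F [ 0.395 -1.273  4.864] g 0.1321418707106619
```

Emit:
jog_arm([
  {"grip": -1, "x": 0, "y": 0, "z": 0, "wx": 0, "wy": 0, "wz": 0.006},
  {"grip": -1, "x": 0, "y": 0, "z": 0, "wx": 0, "wy": 0, "wz": 0},
])

```text
t: 12.05
ee_pos: [0.4918, 0.1443, 0.2162]
tcp_rot: [180.0, 0.0, 62.3]
force: [-0.3, -1.1, 6.6]
grip_width: 0.133
```

```bash
python3 m.py
```

```text
t 12.05 yaw 62.345 deg (-0.2296 rad from 75.5) Mz 0.335 p [0.492 0.144 0.216] F [-0.29  -1.087  6.583] g 0.13284414388214277
```

Emit:
jog_arm([
  {"grip": -1, "x": 0, "y": 0, "z": 0, "wx": 0, "wy": 0, "wz": -0.05},
  {"grip": -1, "x": 0, "y": 0, "z": 0, "wx": 0, "wy": 0, "wz": -0.05},
  {"grip": -1, "x": 0, "y": 0, "z": 0, "wx": 0, "wy": 0, "wz": -0.05},
  {"grip": -1, "x": 0, "y": 0, "z": 0, "wx": 0, "wy": 0, "wz": -0.05},
])

```text
t: 12.38
ee_pos: [0.4919, 0.1444, 0.2162]
tcp_rot: [180.0, -0.0, 73.9]
force: [1.5, -0.9, 4.7]
grip_width: 0.136
```

```bash
python3 m.py
```

```text
t 12.38 yaw 73.917 deg (-0.0276 rad from 75.5) Mz -0.032 p [0.492 0.144 0.216] F [ 1.527 -0.933  4.737] g 0.13620789698030067
```

Emit:
jog_arm([
  {"grip": -1, "x": 0, "y": 0, "z": 0, "wx": 0, "wy": 0, "wz": -0.05},
  {"grip": -1, "x": 0, "y": 0, "z": 0, "wx": 0, "wy": 0, "wz": -0.05},
  {"grip": -1, "x": 0, "y": 0, "z": 0, "wx": 0, "wy": 0, "wz": -0.05},
  {"grip": -1, "x": 0, "y": 0, "z": 0, "wx": 0, "wy": 0, "wz": -0.05},
])

```text
t: 12.72
ee_pos: [0.492, 0.1443, 0.2162]
tcp_rot: [179.9, -0.0, 85.4]
force: [1.7, -0.8, 5.1]
grip_width: 0.134
```

```bash
python3 m.py
```

```text
t 12.72 yaw 85.363 deg (0.1722 rad from 75.5) Mz -0.208 p [0.492 0.144 0.216] F [ 1.721 -0.779  5.147] g 0.13400938858600547
```

Emit:
jog_arm([
  {"grip": -1, "x": 0, "y": 0, "z": 0, "wx": 0, "wy": 0, "wz": -0.03},
  {"grip": -1, "x": 0, "y": 0, "z": 0, "wx": 0, "wy": 0, "wz": -0.03},
  {"grip": -1, "x": 0, "y": 0, "z": 0, "wx": 0, "wy": 0, "wz": 0},
])

```text
t: 12.97
ee_pos: [0.492, 0.1444, 0.2162]
tcp_rot: [179.9, -0.0, 88.7]
force: [1.4, -1.0, 5.0]
grip_width: 0.134
```

```bash
python3 m.py
```

```text
t 12.97 yaw 88.729 deg (0.2309 rad from 75.5) Mz -0.272 p [0.492 0.144 0.216] F [ 1.393 -1.012  5.03 ] g 0.1344109170088339
```

Emit:
jog_arm([
  {"grip": -1, "x": 0, "y": 0, "z": 0, "wx": 0, "wy": 0, "wz": -0.015},
  {"grip": -1, "x": 0, "y": 0, "z": 0, "wx": 0, "wy": 0, "wz": 0},
])

```text
t: 13.13
ee_pos: [0.492, 0.1444, 0.2162]
tcp_rot: [179.9, -0.0, 89.5]
force: [1.8, 1.0, 4.7]
grip_width: 0.129
```

```bash
python3 m.py
```

```text
t 13.13 yaw 89.542 deg (0.2451 rad from 75.5) Mz -0.217 p [0.492 0.144 0.216] F [1.767 1.003 4.696] g 0.12874826504832382
```

Emit:
jog_arm([
  {"grip": -1, "x": 0, "y": 0, "z": 0, "wx": 0, "wy": 0, "wz": -0.012},
  {"grip": -1, "x": 0, "y": 0, "z": 0, "wx": 0, "wy": 0, "wz": 0},
])

```text
t: 13.3
ee_pos: [0.492, 0.1444, 0.2162]
tcp_rot: [179.9, -0.0, 90.2]
force: [1.3, -0.9, 4.0]
grip_width: 0.132
```

```bash
python3 m.py
```

```text
t 13.30 yaw 90.221 deg (0.2569 rad from 75.5) Mz -0.274 p [0.492 0.144 0.216] F [ 1.312 -0.913  3.959] g 0.13246526373532574
```

Emit:
jog_arm([
  {"grip": -1, "x": 0, "y": 0, "z": 0, "wx": 0, "wy": 0, "wz": -0.012},
  {"grip": -1, "x": 0, "y": 0, "z": 0, "wx": 0, "wy": 0, "wz": 0},
])

```text
t: 13.47
ee_pos: [0.492, 0.1444, 0.2161]
tcp_rot: [179.9, -0.0, 90.9]
force: [0.3, -0.2, 4.4]
grip_width: 0.134
```

```bash
python3 m.py
```

```text
t 13.47 yaw 90.900 deg (0.2688 rad from 75.5) Mz -0.327 p [0.492 0.144 0.216] F [ 0.348 -0.171  4.356] g 0.13374134164148593
```

Stop felt again at +0.27. Sweep back, with the same waypoints.

Emit:
jog_arm([
  {"grip": -1, "x": 0, "y": 0, "z": 0, "wx": 0, "wy": 0, "wz": 0.05},
  {"grip": -1, "x": 0, "y": 0, "z": 0, "wx": 0, "wy": 0, "wz": 0.05},
  {"grip": -1, "x": 0, "y": 0, "z": 0, "wx": 0, "wy": 0, "wz": 0.05},
  {"grip": -1, "x": 0, "y": 0, "z": 0, "wx": 0, "wy": 0, "wz": 0.05},
])

```text
t: 13.8
ee_pos: [0.492, 0.1443, 0.2162]
tcp_rot: [179.9, -0.0, 79.3]
force: [1.1, -1.1, 5.6]
grip_width: 0.133
```

```bash
python3 m.py
```

```text
t 13.80 yaw 79.318 deg (0.0666 rad from 75.5) Mz 0.036 p [0.492 0.144 0.216] F [ 1.06  -1.097  5.591] g 0.13342999137634845
```

Emit:
jog_arm([
  {"grip": -1, "x": 0, "y": 0, "z": 0, "wx": 0, "wy": 0, "wz": 0.05},
  {"grip": -1, "x": 0, "y": 0, "z": 0, "wx": 0, "wy": 0, "wz": 0.05},
  {"grip": -1, "x": 0, "y": 0, "z": 0, "wx": 0, "wy": 0, "wz": 0.05},
  {"grip": -1, "x": 0, "y": 0, "z": 0, "wx": 0, "wy": 0, "wz": 0.05},
])

```text
t: 14.13
ee_pos: [0.4919, 0.1443, 0.2161]
tcp_rot: [180.0, -0.0, 67.9]
force: [0.2, -1.9, 5.7]
grip_width: 0.13
```

```bash
python3 m.py
```

```text
t 14.13 yaw 67.863 deg (-0.1333 rad from 75.5) Mz 0.176 p [0.492 0.144 0.216] F [ 0.171 -1.92   5.73 ] g 0.12970628034973247
```

Emit:
jog_arm([
  {"grip": -1, "x": 0, "y": 0, "z": 0, "wx": 0, "wy": 0, "wz": 0.03},
  {"grip": -1, "x": 0, "y": 0, "z": 0, "wx": 0, "wy": 0, "wz": 0.03},
  {"grip": -1, "x": 0, "y": 0, "z": 0, "wx": 0, "wy": 0, "wz": 0},
])

```text
t: 14.38
ee_pos: [0.4918, 0.1443, 0.2161]
tcp_rot: [180.0, 0.0, 64.5]
force: [0.1, -1.8, 5.7]
grip_width: 0.131
```

```bash
python3 m.py
```

```text
t 14.38 yaw 64.503 deg (-0.1919 rad from 75.5) Mz 0.315 p [0.492 0.144 0.216] F [ 0.058 -1.847  5.684] g 0.13088797581422026
```

Emit:
jog_arm([
  {"grip": -1, "x": 0, "y": 0, "z": 0, "wx": 0, "wy": 0, "wz": 0.01},
  {"grip": -1, "x": 0, "y": 0, "z": 0, "wx": 0, "wy": 0, "wz": 0},
])

```text
t: 14.55
ee_pos: [0.4919, 0.1444, 0.2162]
tcp_rot: [180.0, -0.0, 64.0]
force: [0.3, 0.2, 5.4]
grip_width: 0.134
```

```bash
python3 m.py
```

```text
t 14.55 yaw 63.977 deg (-0.2011 rad from 75.5) Mz 0.091 p [0.492 0.144 0.216] F [0.252 0.209 5.425] g 0.13440671247631142
```

Emit:
jog_arm([
  {"grip": -1, "x": 0, "y": 0, "z": 0, "wx": 0, "wy": 0, "wz": 0.01},
  {"grip": -1, "x": 0, "y": 0, "z": 0, "wx": 0, "wy": 0, "wz": 0},
])

```text
t: 14.72
ee_pos: [0.4919, 0.1444, 0.2161]
tcp_rot: [180.0, -0.0, 63.4]
force: [0.8, 0.2, 6.1]
grip_width: 0.132
```

```bash
python3 m.py
```

```text
t 14.72 yaw 63.382 deg (-0.2115 rad from 75.5) Mz 0.004 p [0.492 0.144 0.216] F [0.784 0.158 6.143] g 0.13184182218896595
```

Emit:
jog_arm([
  {"grip": -1, "x": 0, "y": 0, "z": 0, "wx": 0, "wy": 0, "wz": 0.01},
  {"grip": -1, "x": 0, "y": 0, "z": 0, "wx": 0, "wy": 0, "wz": 0},
])

```text
t: 14.88
ee_pos: [0.4919, 0.1444, 0.2162]
tcp_rot: [180.0, -0.0, 62.8]
force: [0.3, 0.2, 6.3]
grip_width: 0.133
```

```bash
python3 m.py
```

```text
t 14.88 yaw 62.812 deg (-0.2214 rad from 75.5) Mz 0.031 p [0.492 0.144 0.216] F [0.291 0.17  6.32 ] g 0.1334693875683386
```

The torque dropped to about 0.03 near the stop, so it looks freed. I'll check past the stop.

Emit:
jog_arm([
  {"grip": -1, "x": 0, "y": 0, "z": 0, "wx": 0, "wy": 0, "wz": 0.02},
  {"grip": -1, "x": 0, "y": 0, "z": 0, "wx": 0, "wy": 0, "wz": 0.02},
  {"grip": -1, "x": 0, "y": 0, "z": 0, "wx": 0, "wy": 0, "wz": 0},
])

```text
t: 15.13
ee_pos: [0.4918, 0.1444, 0.2161]
tcp_rot: [180.0, -0.0, 60.5]
force: [0.8, -0.9, 6.3]
grip_width: 0.13
```

```bash
python3 m.py
```

```text
t 15.13 yaw 60.486 deg (-0.2620 rad from 75.5) Mz 0.031 p [0.492 0.144 0.216] F [ 0.755 -0.885  6.263] g 0.12954762121672317
```

Emit:
jog_arm([
  {"grip": -1, "x": 0, "y": 0, "z": 0, "wx": 0, "wy": 0, "wz": 0.03},
  {"grip": -1, "x": 0, "y": 0, "z": 0, "wx": 0, "wy": 0, "wz": 0.03},
  {"grip": -1, "x": 0, "y": 0, "z": 0, "wx": 0, "wy": 0, "wz": 0},
])

```text
t: 15.38
ee_pos: [0.4918, 0.1444, 0.2161]
tcp_rot: [180.0, -0.0, 57.0]
force: [1.2, -0.7, 5.5]
grip_width: 0.135
```

```bash
python3 m.py
```

```text
t 15.38 yaw 57.016 deg (-0.3226 rad from 75.5) Mz -0.002 p [0.492 0.144 0.216] F [ 1.191 -0.749  5.509] g 0.13482900303365852
```

Emit:
jog_arm([
  {"grip": -1, "x": 0, "y": 0, "z": 0, "wx": 0, "wy": 0, "wz": 0.07},
  {"grip": -1, "x": 0, "y": 0, "z": 0, "wx": 0, "wy": 0, "wz": 0.07},
  {"grip": -1, "x": 0, "y": 0, "z": 0, "wx": 0, "wy": 0, "wz": 0.07},
  {"grip": -1, "x": 0, "y": 0, "z": 0, "wx": 0, "wy": 0, "wz": 0},
])

```text
t: 15.72
ee_pos: [0.4918, 0.1444, 0.2162]
tcp_rot: [180.0, -0.0, 44.9]
force: [0.3, 0.1, 6.5]
grip_width: 0.131
```

```bash
python3 m.py;  python3 - <<'E'
from rig import manip
import cv2
d=manip.get_image("side"); cv2.imwrite("pics/s5.png",cv2.resize(d["frame"][140:240,230:350],None,fx=6,fy=6,interpolation=cv2.INTER_CUBIC)[:,:,::-1])
E
```

```text
t 15.72 yaw 44.857 deg (-0.5348 rad from 75.5) Mz -0.092 p [0.492 0.144 0.216] F [0.264 0.129 6.543] g 0.13129066908365236
```

View pics/s5.png

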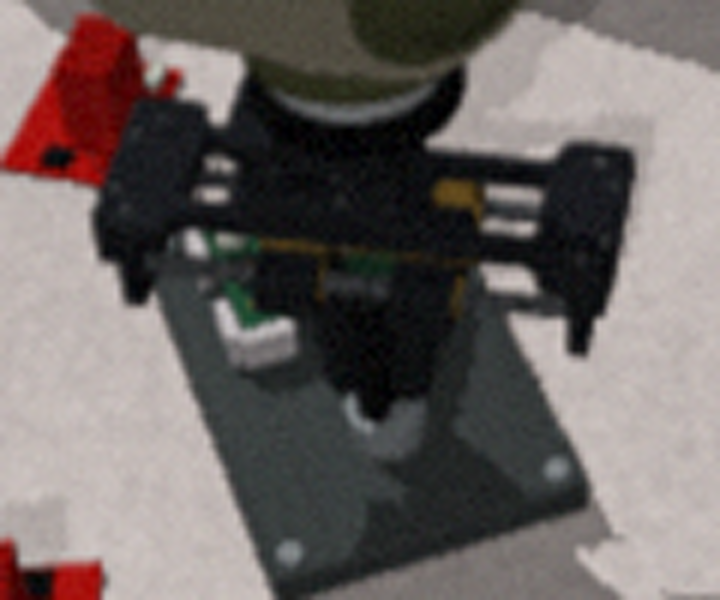

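The picture shows the wing still held, with no blade towards the nest at crop (300,300). I'll continue the swing.

Emit:
jog_arm([
  {"grip": -1, "x": 0, "y": 0, "z": 0, "wx": 0, "wy": 0, "wz": 0.08},
  {"grip": -1, "x": 0, "y": 0, "z": 0, "wx": 0, "wy": 0, "wz": 0.08},
  {"grip": -1, "x": 0, "y": 0, "z": 0, "wx": 0, "wy": 0, "wz": 0.08},
  {"grip": -1, "x": 0, "y": 0, "z": 0, "wx": 0, "wy": 0, "wz": 0.08},
  {"grip": -1, "x": 0, "y": 0, "z": 0, "wx": 0, "wy": 0, "wz": 0},
])

```text
t: 16.18
ee_pos: [0.4917, 0.1445, 0.2161]
tcp_rot: [-180.0, -0.0, 26.5]
force: [0.2, 1.4, 6.4]
grip_width: 0.133
```

```bash
python3 m.py
```

```text
t 16.18 yaw 26.492 deg (-0.8554 rad from 75.5) Mz -0.054 p [0.492 0.145 0.216] F [0.173 1.352 6.422] g 0.13315961282088667
```

Emit:
jog_arm([
  {"grip": -1, "x": 0, "y": 0, "z": 0, "wx": 0, "wy": 0, "wz": 0.08},
  {"grip": -1, "x": 0, "y": 0, "z": 0, "wx": 0, "wy": 0, "wz": 0.08},
  {"grip": -1, "x": 0, "y": 0, "z": 0, "wx": 0, "wy": 0, "wz": 0.08},
  {"grip": -1, "x": 0, "y": 0, "z": 0, "wx": 0, "wy": 0, "wz": 0.08},
  {"grip": -1, "x": 0, "y": 0, "z": 0, "wx": 0, "wy": 0, "wz": 0.05},
  {"grip": -1, "x": 0, "y": 0, "z": 0, "wx": 0, "wy": 0, "wz": 0},
])

```text
t: 16.68
ee_pos: [0.4916, 0.1447, 0.2161]
tcp_rot: [-180.0, -0.0, 5.4]
force: [-0.8, 1.5, 5.9]
grip_width: 0.131
```

```bash
python3 m.py;  python3 - <<'E'
from rig import manip
import cv2
for n,b in(("side",(140,240,230,350)),("top",(160,260,225,345))):
  d=manip.get_image(n); cv2.imwrite(f"pics/s6{n}.png",cv2.resize(d["frame"][b[0]:b[1],b[2]:b[3]],None,fx=6,fy=6,interpolation=cv2.INTER_CUBIC)[:,:,::-1])
E
```

```text
t 16.68 yaw 5.375 deg (-1.2239 rad from 75.5) Mz -0.040 p [0.492 0.145 0.216] F [-0.775  1.493  5.91 ] g 0.13057432421592413
```

View pics/s6side.png

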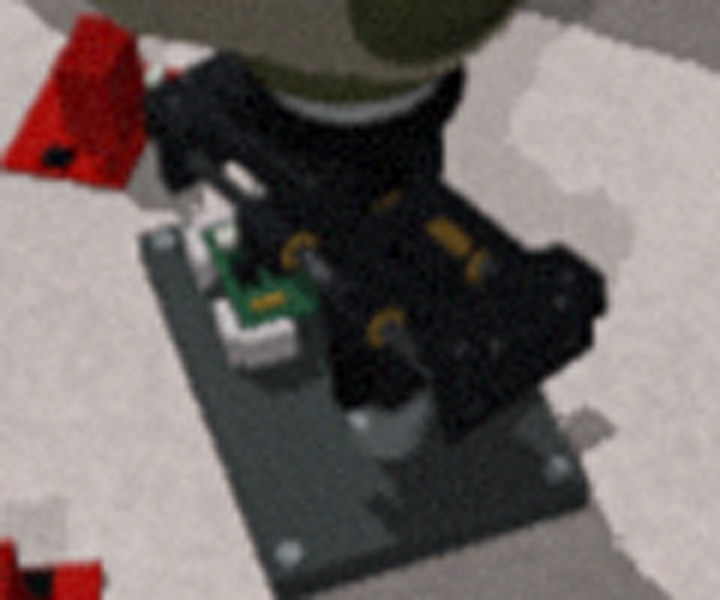

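View pics/s6top.png

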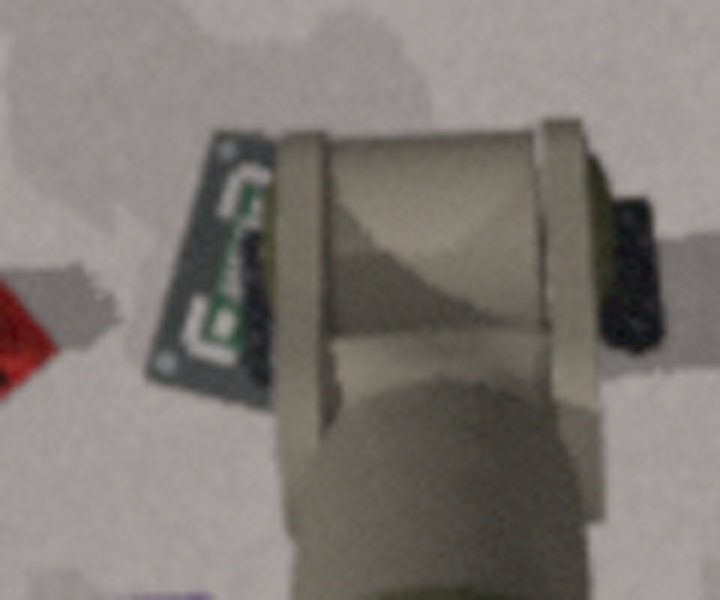

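The picture shows the board uncovered at crop (260,290), with the wing turned crosswise. Now release and rise.

Emit:
jog_arm([
  {"grip": -0.3, "x": 0, "y": 0, "z": 0, "wx": 0, "wy": 0, "wz": 0},
  {"grip": -0.3, "x": 0, "y": 0, "z": 0, "wx": 0, "wy": 0, "wz": 0},
  {"grip": -0.3, "x": 0, "y": 0, "z": 0, "wx": 0, "wy": 0, "wz": 0},
  {"grip": -0.3, "x": 0, "y": 0, "z": -0.01, "wx": 0, "wy": 0, "wz": 0},
  {"grip": -0.3, "x": 0, "y": 0, "z": -0.025, "wx": 0, "wy": 0, "wz": 0},
  {"grip": -0.1, "x": 0, "y": 0, "z": -0.03, "wx": 0, "wy": 0, "wz": 0},
  {"grip": -0.1, "x": 0, "y": 0, "z": -0.015, "wx": 0, "wy": 0, "wz": 0},
  {"grip": -0.1, "x": 0, "y": 0, "z": 0, "wx": 0, "wy": 0, "wz": 0},
])

```text
t: 17.45
ee_pos: [0.4921, 0.1444, 0.2986]
tcp_rot: [180.0, -0.3, 5.6]
force: [0.2, 0.5, 0.6]
grip_width: 0.453
```

```bash
python3 st.py .5161 .2399 .296 -14.6;  python3 - <<'E'
from rig import manip
import cv2, numpy as np
for n,b in(("side",(140,240,230,350)),("top",(160,260,225,345))):
  d=manip.get_image(n); np.savez(f"{n}7.npz",**d);cv2.imwrite(f"pics/s7{n}.png",cv2.resize(d["frame"][b[0]:b[1],b[2]:b[3]],None,fx=6,fy=6,interpolation=cv2.INTER_CUBIC)[:,:,::-1])
E
```

```text
t 17.45 p [0.4921 0.1444 0.2986] rpy [179.9845  -0.3093   5.5529] F [0.1544 0.5283 0.5786] M [-0.0339  0.1228  0.03  ] g 0.45310061878711516 j [ 3.1151 24.2345 89.8413 -0.0026 65.6144 87.5633]
shift tool [ 0.0331 -0.0927  0.0028] rot tool [-0.0007 -0.0054  0.3517]
```

View pics/s7side.png

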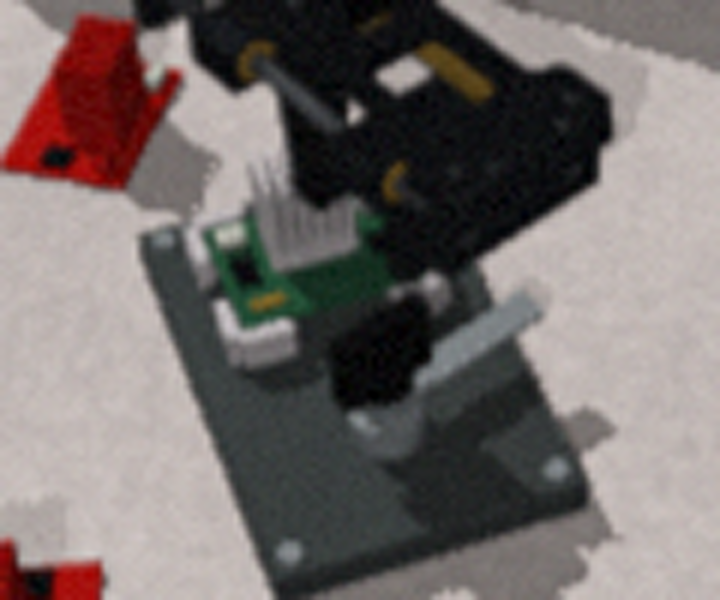

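The blade tip at crop (535,300) is far from the board. Next is moving over the heat sink, with the jaws along holder y.

Emit:
jog_arm([
  {"grip": -0.1, "x": 0, "y": 0, "z": 0, "wx": 0, "wy": -0.005, "wz": 0.088},
  {"grip": -0.1, "x": 0, "y": 0, "z": 0, "wx": 0, "wy": 0, "wz": 0.088},
  {"grip": -0.1, "x": 0, "y": 0, "z": 0, "wx": 0, "wy": 0, "wz": 0.088},
  {"grip": -0.1, "x": 0, "y": 0, "z": 0, "wx": 0, "wy": 0, "wz": 0.088},
  {"grip": -0.1, "x": 0, "y": -0.025, "z": 0, "wx": 0, "wy": 0, "wz": 0},
  {"grip": -0.1, "x": 0, "y": -0.03, "z": 0, "wx": 0, "wy": 0, "wz": 0},
  {"grip": -0.1, "x": 0, "y": -0.028, "z": 0, "wx": 0, "wy": 0, "wz": 0},
  {"grip": -0.1, "x": 0, "y": -0.015, "z": 0, "wx": 0, "wy": 0, "wz": 0},
  {"grip": -0.1, "x": 0, "y": 0, "z": 0, "wx": 0, "wy": 0, "wz": 0},
  {"grip": -0.1, "x": 0, "y": 0, "z": 0, "wx": 0, "wy": 0, "wz": 0},
  {"grip": -0.1, "x": 0, "y": 0, "z": 0, "wx": 0, "wy": 0, "wz": 0},
])

```text
t: 18.47
ee_pos: [0.5163, 0.2385, 0.2946]
tcp_rot: [179.8, 0.4, -14.6]
force: [-0.9, -0.3, -0.0]
grip_width: 0.453
```

```bash
python3 st.py .5163 .2396 .203 -14.6;  python3 - <<'E'
from rig import manip
import cv2, numpy as np
for n,b in(("side",(130,230,220,340)),):
  d=manip.get_image(n); cv2.imwrite(f"pics/s8{n}.png",cv2.resize(d["frame"][b[0]:b[1],b[2]:b[3]],None,fx=6,fy=6,interpolation=cv2.INTER_CUBIC)[:,:,::-1])
E
```

```text
t 18.4667 p [0.5163 0.2385 0.2946] rpy [179.8381   0.3867 -14.6452] F [-0.9057 -0.2608 -0.0457] M [0.035  0.099  0.0118] g 0.452622294789519 j [ 12.8699  29.4774  80.9596   0.0373  69.9808 117.5017]
shift tool [ 0.0004 -0.0013  0.0916] rot tool [ 0.0028  0.0068 -0.0008]
```

View pics/s8side.png

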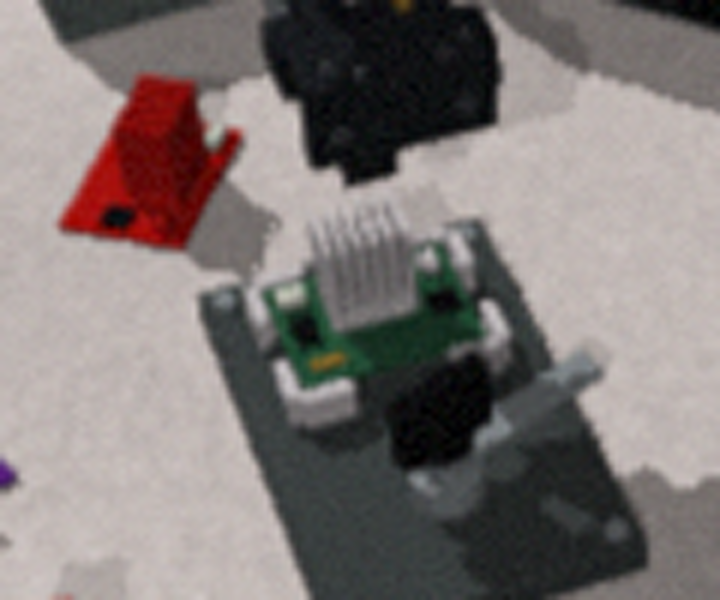

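The picture shows the sink standing free at crop (365,265), with the gripper behind and above it. First I'll check the assumed sink pose against it.

Run:
```python
from h import *
s=load("side7");t=load("top7")
im=cv2.imread("pics/s8side.png")
a=np.radians(-14.6);ux=np.array([np.cos(a),np.sin(a)]);uy=np.array([-ux[1],ux[0]])
c=np.array([.5163,.2396])
for x,y,z in[(-18,-13,33),(18,-13,33),(-18,-13,79),(18,-13,79),(-18,13,79),(18,13,79)]:
    u,v=proj(s,[*(c+ux*x/1000+uy*y/1000),z/1000]); cv2.circle(im,(int((u+.5-220)*6),int((v+.5-130)*6)),3,(0,255,255),-1)
cv2.imwrite("pics/s8chk.png",im[150:450,150:600].repeat(1,0))
```

```text
(no output)
```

View pics/s8chk.png

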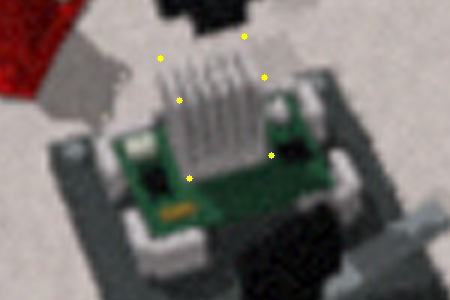

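The marks lie within 1 px (about 1.5 mm) of the sink's corners, so the pose is good. Descend.

Emit:
jog_arm([
  {"grip": -0.1, "x": 0, "y": -0.001, "z": 0.01, "wx": 0.003, "wy": 0.006, "wz": 0},
  {"grip": -0.1, "x": 0, "y": 0, "z": 0.02, "wx": 0, "wy": 0, "wz": 0},
  {"grip": -0.1, "x": 0, "y": 0, "z": 0.02, "wx": 0, "wy": 0, "wz": 0},
  {"grip": -0.1, "x": 0, "y": 0, "z": 0.02, "wx": 0, "wy": 0, "wz": 0},
  {"grip": -0.1, "x": 0, "y": 0, "z": 0.014, "wx": 0, "wy": 0, "wz": 0},
  {"grip": -0.1, "x": 0, "y": 0, "z": 0.006, "wx": 0, "wy": 0, "wz": 0},
  {"grip": -0.1, "x": 0, "y": 0, "z": 0, "wx": 0, "wy": 0, "wz": 0},
  {"grip": -0.1, "x": 0, "y": 0, "z": 0, "wx": 0, "wy": 0, "wz": 0},
])

```text
t: 19.18
ee_pos: [0.517, 0.2398, 0.2062]
tcp_rot: [-179.9, -0.1, -14.7]
force: [-0.4, 0.2, 1.0]
grip_width: 0.452
```

```bash
python3 st.py .5163 .2396 .203 -14.6
```

```text
t 19.1833 p [0.517  0.2398 0.2062] rpy [-179.9105   -0.0882  -14.6598] F [-0.4008  0.2318  1.049 ] M [0.0144 0.1647 0.0494] g 0.45211709333569405 j [ 12.9788  36.0111  86.2443   0.0454  57.625  117.6142]
shift tool [-0.0006  0.0004  0.0032] rot tool [-0.0016 -0.0015 -0.001 ]
```

Emit:
jog_arm([
  {"grip": -0.1, "x": 0, "y": 0, "z": 0.002, "wx": 0, "wy": 0, "wz": 0},
  {"grip": -0.6, "x": 0, "y": 0, "z": 0, "wx": 0, "wy": 0, "wz": 0},
  {"grip": -0.6, "x": 0, "y": 0, "z": 0, "wx": 0, "wy": 0, "wz": 0},
  {"grip": -0.6, "x": 0, "y": 0, "z": 0, "wx": 0, "wy": 0, "wz": 0},
  {"grip": -0.6, "x": 0, "y": 0, "z": 0, "wx": 0, "wy": 0, "wz": 0},
  {"grip": -0.6, "x": 0, "y": 0, "z": 0, "wx": 0, "wy": 0, "wz": 0},
], newtons=8)

```text
t: 19.68
ee_pos: [0.5169, 0.2403, 0.2042]
tcp_rot: [-179.9, -0.1, -14.6]
force: [-0.6, -0.8, 4.8]
grip_width: 0.292
```

```bash
python3 st.py .5163 .2396 .203 -14.6
```

```text
t 19.6833 p [0.5169 0.2403 0.2042] rpy [-179.9018   -0.1165  -14.6159] F [-0.5708 -0.7712  4.7742] M [-0.1547  0.2377  0.0309] g 0.29165564220885404 j [ 13.03    36.1719  86.3276   0.0391  57.3517 117.6248]
shift tool [-0.0004  0.0008  0.0012] rot tool [-0.0017 -0.002  -0.0003]
```

Emit:
jog_arm([
  {"grip": -1, "x": 0, "y": 0, "z": 0, "wx": 0, "wy": 0, "wz": 0},
  {"grip": -1, "x": 0, "y": 0, "z": 0, "wx": 0, "wy": 0, "wz": 0},
  {"grip": -1, "x": 0, "y": 0, "z": 0, "wx": 0, "wy": 0, "wz": 0},
  {"grip": -1, "x": 0, "y": 0, "z": -0.003, "wx": 0, "wy": 0, "wz": 0},
  {"grip": -1, "x": 0, "y": 0, "z": -0.006, "wx": 0, "wy": 0, "wz": 0},
  {"grip": -1, "x": 0, "y": 0, "z": -0.01, "wx": 0, "wy": 0, "wz": 0},
  {"grip": -1, "x": 0, "y": 0, "z": -0.015, "wx": 0, "wy": 0, "wz": 0},
  {"grip": -1, "x": 0, "y": 0, "z": -0.02, "wx": 0, "wy": 0, "wz": 0},
  {"grip": -1, "x": 0, "y": 0, "z": -0.02, "wx": 0, "wy": 0, "wz": 0},
  {"grip": -1, "x": 0, "y": 0, "z": -0.02, "wx": 0, "wy": 0, "wz": 0},
  {"grip": -1, "x": 0, "y": 0, "z": -0.01, "wx": 0, "wy": 0, "wz": 0},
  {"grip": -1, "x": 0, "y": 0, "z": 0, "wx": 0, "wy": 0, "wz": 0},
], newtons=30)

```text
t: 20.68
ee_pos: [0.5167, 0.2402, 0.3102]
tcp_rot: [-179.8, -0.3, -14.6]
force: [-0.8, -0.3, -1.2]
grip_width: 0.292
```

```bash
python3 st.py .5684 -.141 .30 -3.5;  python3 - <<'E'
from rig import manip
import cv2, numpy as np
for n,b in(("side",(80,220,210,350)),):
  d=manip.get_image(n); cv2.imwrite(f"pics/s9{n}.png",cv2.resize(d["frame"][b[0]:b[1],b[2]:b[3]],None,fx=4,fy=4,interpolation=cv2.INTER_CUBIC)[:,:,::-1])
E
```

```text
t 20.6833 p [0.5167 0.2402 0.3102] rpy [-179.7893   -0.3049  -14.618 ] F [-0.7541 -0.3279 -1.2211] M [0.0258 0.1434 0.0365] g 0.2920755720667978 j [ 13.028   28.4965  79.7785   0.0476  71.3572 117.6304]
shift tool [0.1461 0.3559 0.0097] rot tool [-0.0031 -0.0057 -0.194 ]
```

View pics/s9side.png

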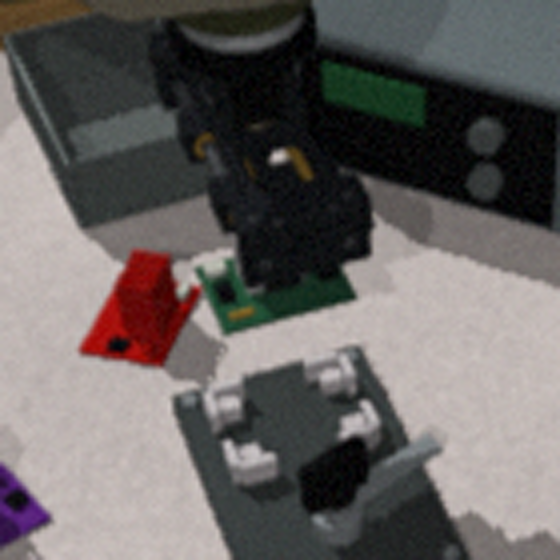

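The board hangs level in the jaws at crop (275,290), and the nest is empty at (290,410). Carry it to the tray.

Emit:
jog_arm([
  {"grip": -1, "x": 0, "y": 0, "z": 0, "wx": -0.003, "wy": -0.005, "wz": -0.03},
  {"grip": -1, "x": 0, "y": 0, "z": 0, "wx": 0, "wy": 0, "wz": -0.05},
  {"grip": -1, "x": 0, "y": 0, "z": 0, "wx": 0, "wy": 0, "wz": -0.05},
  {"grip": -1, "x": 0, "y": 0, "z": 0, "wx": 0, "wy": 0, "wz": -0.04},
  {"grip": -1, "x": 0, "y": 0, "z": 0, "wx": 0, "wy": 0, "wz": -0.024},
  {"grip": -1, "x": 0, "y": 0, "z": 0, "wx": 0, "wy": 0, "wz": 0},
])

```text
t: 21.23
ee_pos: [0.5166, 0.2401, 0.3066]
tcp_rot: [179.9, 0.3, -3.5]
force: [-0.1, -0.3, -2.6]
grip_width: 0.29
```

Emit:
jog_arm([
  {"grip": -1, "x": 0.003, "y": 0.015, "z": 0, "wx": 0, "wy": 0, "wz": 0},
  {"grip": -1, "x": 0.006, "y": 0.03, "z": 0, "wx": 0, "wy": 0, "wz": 0},
  {"grip": -1, "x": 0.007, "y": 0.036, "z": 0, "wx": 0, "wy": 0, "wz": 0},
  {"grip": -1, "x": 0.007, "y": 0.036, "z": 0, "wx": 0, "wy": 0, "wz": 0},
  {"grip": -1, "x": 0.007, "y": 0.036, "z": 0, "wx": 0, "wy": 0, "wz": 0},
  {"grip": -1, "x": 0.007, "y": 0.036, "z": 0, "wx": 0, "wy": 0, "wz": 0},
  {"grip": -1, "x": 0.007, "y": 0.036, "z": 0, "wx": 0, "wy": 0, "wz": 0},
  {"grip": -1, "x": 0.007, "y": 0.036, "z": 0, "wx": 0, "wy": 0, "wz": 0},
  {"grip": -1, "x": 0.007, "y": 0.036, "z": 0, "wx": 0, "wy": 0, "wz": 0},
  {"grip": -1, "x": 0.007, "y": 0.03, "z": 0, "wx": 0, "wy": 0, "wz": 0},
  {"grip": -1, "x": 0.006, "y": 0.025, "z": 0, "wx": 0, "wy": 0, "wz": 0},
  {"grip": -1, "x": 0.004, "y": 0.017, "z": 0, "wx": 0, "wy": 0, "wz": 0},
])

```text
t: 22.23
ee_pos: [0.569, -0.1354, 0.307]
tcp_rot: [179.9, 0.3, -3.7]
force: [0.3, -0.1, -1.5]
grip_width: 0.291
```

Emit:
jog_arm([
  {"grip": -1, "x": 0, "y": 0, "z": 0, "wx": 0, "wy": 0, "wz": 0},
  {"grip": -1, "x": 0, "y": 0, "z": 0, "wx": 0, "wy": 0, "wz": 0},
  {"grip": -1, "x": 0, "y": 0, "z": 0, "wx": 0, "wy": 0, "wz": 0},
  {"grip": -1, "x": 0, "y": 0, "z": 0, "wx": 0, "wy": 0, "wz": 0},
])

```text
t: 22.57
ee_pos: [0.5688, -0.1316, 0.3076]
tcp_rot: [180.0, 0.3, -3.5]
force: [-1.1, -0.5, -2.2]
grip_width: 0.292
```

```bash
python3 st.py .5689 -.133 .1775 -3.5;  python3 - <<'E'
from rig import manip
import cv2, numpy as np
for n,b in(("side",(190,390,330,530)),("top",(130,250,350,470))):
  d=manip.get_image(n); cv2.imwrite(f"pics/s10{n}.png",cv2.resize(d["frame"][b[0]:b[1],b[2]:b[3]],None,fx=3 if n=="side" else 5,fy=3 if n=="side" else 5,interpolation=cv2.INTER_CUBIC)[:,:,::-1])
E
```

```text
t 22.5667 p [ 0.5688 -0.1316  0.3076] rpy [179.9738   0.2592  -3.454 ] F [-1.059  -0.455  -2.1889] M [0.0081 0.137  0.0425] g 0.29229862240921667 j [-24.622   30.0051  77.4679  -0.1236  72.7592  68.8688]
shift tool [0.0008 0.0013 0.1301] rot tool [0.0005 0.0045 0.0008]
```

View pics/s10side.png

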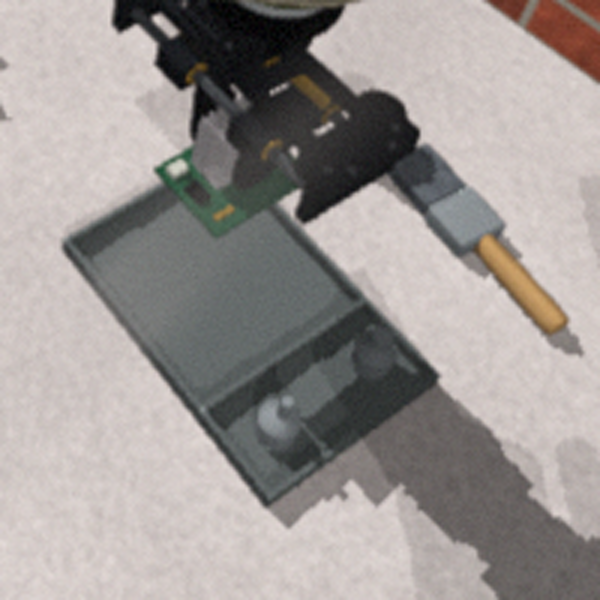

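The board is above the large compartment at crop (225,190). The nozzles stand in the narrow one. I'll check the tray pose from this view and descend part way.

Run:
```python
from h import *
s=load("side7")
q=[ray(s,(x+.5)/3-.5+330,(y+.5)/3-.5+190,.015)[:2] for x,y in[(65,243),(268,500),(437,378),(205,408),(364,305)]]
print(np.round(q,4)); print("centre",(q[0]+q[2])/2,"div",(q[3]+q[4])/2)
```

```text
[[ 0.4979 -0.0651]
 [ 0.4838 -0.2801]
 [ 0.6304 -0.2899]
 [ 0.4934 -0.2141]
 [ 0.6323 -0.2253]]
centre [ 0.56415817 -0.17751551] div [ 0.56284859 -0.21973562]
```

Emit:
jog_arm([
  {"grip": -1, "x": 0.001, "y": 0.001, "z": 0.01, "wx": 0, "wy": 0.004, "wz": 0},
  {"grip": -1, "x": 0, "y": 0, "z": 0.02, "wx": 0, "wy": 0, "wz": 0},
  {"grip": -1, "x": 0, "y": 0, "z": 0.025, "wx": 0, "wy": 0, "wz": 0},
  {"grip": -1, "x": 0, "y": 0, "z": 0.025, "wx": 0, "wy": 0, "wz": 0},
  {"grip": -1, "x": 0, "y": 0, "z": 0.015, "wx": 0, "wy": 0, "wz": 0},
  {"grip": -1, "x": 0, "y": 0, "z": 0.008, "wx": 0, "wy": 0, "wz": 0},
  {"grip": -1, "x": 0, "y": 0, "z": 0, "wx": 0, "wy": 0, "wz": 0},
  {"grip": -1, "x": 0, "y": 0, "z": 0, "wx": 0, "wy": 0, "wz": 0},
])

```text
t: 23.33
ee_pos: [0.5701, -0.1336, 0.2053]
tcp_rot: [179.9, -0.0, -3.5]
force: [0.1, 0.3, -1.4]
grip_width: 0.29
```

```bash
python3 st.py .5689 -.133 .1775 -3.5;  python3 - <<'E'
from rig import manip
import cv2, numpy as np
for n,b in(("side",(190,390,330,530)),):
  d=manip.get_image(n); cv2.imwrite(f"pics/s11{n}.png",cv2.resize(d["frame"][b[0]:b[1],b[2]:b[3]],None,fx=3,fy=3,interpolation=cv2.INTER_CUBIC)[:,:,::-1])
E
```

```text
t 23.3333 p [ 0.5701 -0.1336  0.2053] rpy [179.9385  -0.0379  -3.4803] F [ 0.1113  0.3003 -1.4442] M [-0.0092  0.0969 -0.0182] g 0.290245270645244 j [-24.762   37.2563  83.5786  -0.0507  59.1075  68.7443]
shift tool [-0.0013 -0.0006  0.0278] rot tool [ 0.0011 -0.0007  0.0003]
```

View pics/s11side.png

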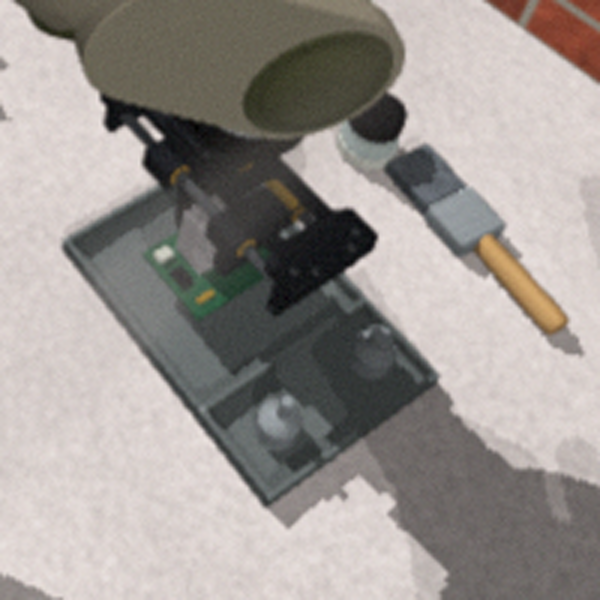

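The tray centre from this view agrees within 3 mm, and the board is well inside the walls. Lower it slowly.

Emit:
jog_arm([
  {"grip": -1, "x": -0.002, "y": 0, "z": 0.006, "wx": 0.001, "wy": 0, "wz": 0},
  {"grip": -1, "x": 0, "y": 0, "z": 0.008, "wx": 0, "wy": 0, "wz": 0},
  {"grip": -1, "x": 0, "y": 0, "z": 0.006, "wx": 0, "wy": 0, "wz": 0},
  {"grip": -1, "x": 0, "y": 0, "z": 0.003, "wx": 0, "wy": 0, "wz": 0},
  {"grip": -1, "x": 0, "y": 0, "z": 0.001, "wx": 0, "wy": 0, "wz": 0},
  {"grip": -1, "x": 0, "y": 0, "z": 0.001, "wx": 0, "wy": 0, "wz": 0},
  {"grip": -1, "x": 0, "y": 0, "z": 0, "wx": 0, "wy": 0, "wz": 0},
])

```text
t: 23.97
ee_pos: [0.5679, -0.1338, 0.1796]
tcp_rot: [-180.0, -0.0, -3.5]
force: [0.2, 0.1, -1.4]
grip_width: 0.291
```

```bash
python3 st.py .5689 -.133 .1772 -3.5
```

```text
t 23.9667 p [ 0.5679 -0.1338  0.1796] rpy [-179.9881   -0.002    -3.5078] F [ 0.198   0.0664 -1.4498] M [-0.0023  0.1187 -0.0111] g 0.29062300033376176 j [-24.8774  39.2075  85.0469   0.0143  55.748   68.6224]
shift tool [ 0.0009 -0.0009  0.0024] rot tool [-0.0002 -0.     -0.0001]
```

Emit:
jog_arm([
  {"grip": -1, "x": 0, "y": 0, "z": 0.001, "wx": 0, "wy": 0, "wz": 0},
  {"grip": -1, "x": 0, "y": 0, "z": 0.001, "wx": 0, "wy": 0, "wz": 0},
  {"grip": -1, "x": 0, "y": 0, "z": 0, "wx": 0, "wy": 0, "wz": 0},
  {"grip": -1, "x": 0, "y": 0, "z": 0, "wx": 0, "wy": 0, "wz": 0},
])

```text
t: 24.3
ee_pos: [0.5679, -0.1338, 0.1778]
tcp_rot: [-180.0, -0.0, -3.5]
force: [-0.6, 0.4, -1.4]
grip_width: 0.289
```

Emit:
jog_arm([
  {"grip": -1, "x": 0, "y": 0, "z": 0.0005, "wx": 0, "wy": 0, "wz": 0},
  {"grip": -1, "x": 0, "y": 0, "z": 0, "wx": 0, "wy": 0, "wz": 0},
  {"grip": -1, "x": 0, "y": 0, "z": 0, "wx": 0, "wy": 0, "wz": 0},
])

```text
t: 24.55
ee_pos: [0.5679, -0.1338, 0.1773]
tcp_rot: [-180.0, -0.0, -3.5]
force: [-0.6, -0.2, -1.4]
grip_width: 0.294
```

Emit:
jog_arm([
  {"grip": -1, "x": 0, "y": 0, "z": 0.0005, "wx": 0, "wy": 0, "wz": 0},
  {"grip": -1, "x": 0, "y": 0, "z": 0, "wx": 0, "wy": 0, "wz": 0},
  {"grip": -1, "x": 0, "y": 0, "z": 0, "wx": 0, "wy": 0, "wz": 0},
])

```text
t: 24.8
ee_pos: [0.5678, -0.1338, 0.1773]
tcp_rot: [180.0, -0.0, -3.5]
force: [-1.9, 0.4, 5.5]
grip_width: 0.292
```

Emit:
jog_arm([
  {"grip": -1, "x": 0, "y": 0, "z": 0.0005, "wx": 0, "wy": 0, "wz": 0},
  {"grip": -1, "x": 0, "y": 0, "z": 0, "wx": 0, "wy": 0, "wz": 0},
  {"grip": -1, "x": 0, "y": 0, "z": 0, "wx": 0, "wy": 0, "wz": 0},
])

```text
t: 25.05
ee_pos: [0.5678, -0.1338, 0.1773]
tcp_rot: [180.0, -0.0, -3.5]
force: [-3.4, 0.9, 9.2]
grip_width: 0.292
```

Contact felt at z = 0.1773. I'll ease off and open.

Emit:
jog_arm([
  {"grip": -1, "x": 0, "y": 0, "z": -0.0007, "wx": 0, "wy": 0, "wz": 0},
  {"grip": -1, "x": 0, "y": 0, "z": 0, "wx": 0, "wy": 0, "wz": 0},
  {"grip": -0.15, "x": 0, "y": 0, "z": 0, "wx": 0, "wy": 0, "wz": 0},
  {"grip": -0.15, "x": 0, "y": 0, "z": 0, "wx": 0, "wy": 0, "wz": 0},
  {"grip": -0.15, "x": 0, "y": 0, "z": 0, "wx": 0, "wy": 0, "wz": 0},
  {"grip": -0.15, "x": 0, "y": 0, "z": 0, "wx": 0, "wy": 0, "wz": 0},
])

```text
t: 25.55
ee_pos: [0.5679, -0.1338, 0.1767]
tcp_rot: [-180.0, 0.0, -3.5]
force: [-0.1, -0.5, -0.5]
grip_width: 0.427
```

Emit:
jog_arm([
  {"grip": -0.15, "x": 0, "y": 0, "z": -0.005, "wx": 0, "wy": 0, "wz": 0},
  {"grip": -0.15, "x": 0, "y": 0, "z": -0.01, "wx": 0, "wy": 0, "wz": 0},
  {"grip": -0.15, "x": 0, "y": 0, "z": -0.02, "wx": 0, "wy": 0, "wz": 0},
  {"grip": -0.15, "x": 0, "y": 0, "z": -0.03, "wx": 0, "wy": 0, "wz": 0},
  {"grip": -0.15, "x": 0, "y": 0, "z": -0.03, "wx": 0, "wy": 0, "wz": 0},
  {"grip": -0.15, "x": 0, "y": 0, "z": -0.03, "wx": 0, "wy": 0, "wz": 0},
  {"grip": -0.15, "x": -0.02, "y": 0, "z": -0.02, "wx": 0, "wy": 0, "wz": 0},
  {"grip": -0.15, "x": -0.03, "y": 0, "z": 0, "wx": 0, "wy": 0, "wz": 0},
  {"grip": -0.15, "x": -0.03, "y": 0, "z": 0, "wx": 0, "wy": 0, "wz": 0},
  {"grip": -0.15, "x": -0.02, "y": 0, "z": 0, "wx": 0, "wy": 0, "wz": 0},
  {"grip": -0.15, "x": 0, "y": 0, "z": 0, "wx": 0, "wy": 0, "wz": 0},
  {"grip": -0.15, "x": 0, "y": 0, "z": 0, "wx": 0, "wy": 0, "wz": 0},
])

```text
t: 26.55
ee_pos: [0.4677, -0.1277, 0.3231]
tcp_rot: [180.0, -0.1, -3.5]
force: [1.1, -0.1, -0.3]
grip_width: 0.426
```

```bash
python3 st.py;  python3 - <<'E'
from rig import manip
import cv2, numpy as np
d=manip.get_image("side"); np.savez("side12.npz",**d)
cv2.imwrite("pics/s12side.png",d["frame"][:,:,::-1])
cv2.imwrite("pics/s12c.png",cv2.resize(d["frame"][220:370,340:490],None,fx=4,fy=4,interpolation=cv2.INTER_CUBIC)[:,:,::-1])
d=manip.get_image("top");cv2.imwrite("pics/s12top.png",d["frame"][:,:,::-1])
E
```

```text
t 26.55 p [ 0.4677 -0.1277  0.3231] rpy [179.9679  -0.096   -3.5476] F [ 1.0784 -0.1342 -0.3124] M [ 0.0124  0.1729 -0.0226] g 0.425727059022405 j [-29.3002  20.0344  92.0917   0.0138  67.7735  64.2422]
```

View pics/s12side.png

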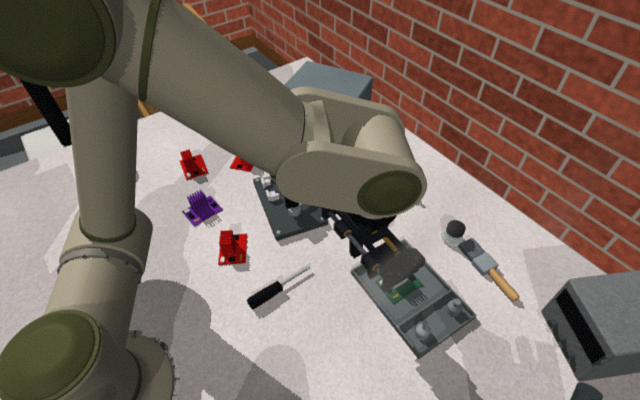

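View pics/s12c.png

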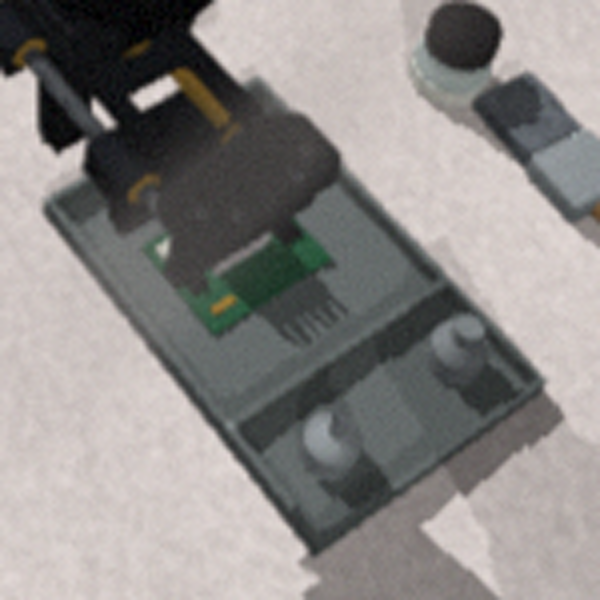

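View pics/s12top.png

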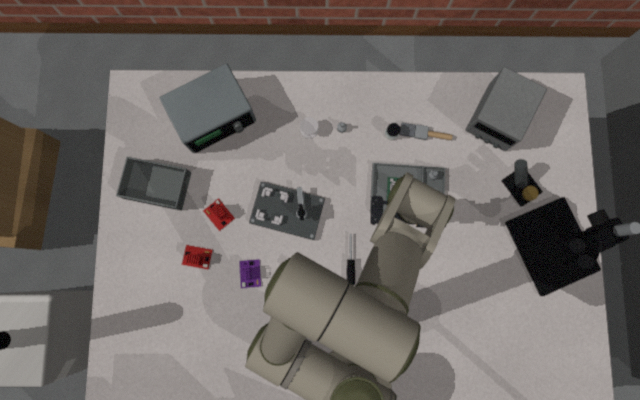

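The board lies flat in the large compartment, at side crop (240,290). The blade is clear at top (303,190). Nozzles, reel, jar, brush and driver are where they were, and the arm touches nothing.

```bash
python3 -c "
from rig import manip
print(manip.finish_job())"
```

```text
the job is handed in; nothing more can be done
None
```

The job is done and handed in at about 26.6 s. I rocked the wing from stop to stop, turning back at readings of about 0.29 to 0.36 N m. It broke free near the end of the fourth sweep, when the torque fell to about 0.03 N m. I then swung the blade about 70° clear, lifted the green board out by its heat sink, lowered it into the tray's large compartment until it touched, and let go.

- **Board and blade:** the last pictures show the board lying flat inside the compartment walls, the nest empty and the blade clear.
- **Everything else:** the look-alikes, nozzles and tools I could see had not moved. The arm hid one red look-alike and the driver in part. I compared these by eye only.
- **Arm:** it stood clear of everything at the end, with the TCP about 0.32 m up.
- **Disagreements:** the two cameras differed by about 3 mm on the tray's position, and the heat sink was about 1 px off its expected place. The stop-to-stop arc felt nearer 0.39 rad than 0.36. None of these affected the result.

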